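# Pack away the darning balls and lace bobbins

## Robot

A 7-joint arm with a two-finger parallel gripper is mounted at the origin on the work surface. World frame = base frame: x ahead of the robot, y to its left, z up, the work surface at z = 0. Lengths are in mm, angles in rad, forces in N, time in s.
With the tool pointing down it reaches from about 400 to 875 mm from the base axis. Payload 4.4 kg.
Tool frame: the origin (TCP) lies at the very end of the fingers, on their centre line; the grasp point (between the pads) lies 19 mm behind it; z points along the fingers, y is the line along which they close (so a half turn about z gives the same grasp; the last joint's range is limited). The gripper opens to 85 mm and grips with 20 to 120 N. Pads are 22 mm wide; open, the fingers measure 114 mm over their backs; the gripper's body (76 mm by 85 mm) begins 54 mm behind the grasp point. The pads swing forward as they close: fully open they stand 13 mm farther back than shut.
Start: joints at [-1.272, 0.628, 0.038, 1.517, -0.027, 0.996, -0.02], TCP at [231.872, 607.251, 206.313] pointing down, gripper open.
Joint ranges: [-3.06, 3.06], [-0.37, 2.12], [-1.25, 1.32], [0.18, 2.47], [-1.1, 4.24], [0.23, 1.98], [-2.94, 2.94]. Speed limits (rad/s): [2.57, 2.57, 3.14, 3.14, 3.14, 3.14, 3.14].

## Interface

Orientations are given as [roll, pitch, yaw] about the fixed x, y, z axes, in that order (R = Rz(yaw) Ry(pitch) Rx(roll)).
In Python, from cell import ctrl gives the robot as it stands.
- The arm moves only by the tool step_arm, never from a script. Its argument "series" is a list that holds one entry, the list of rows, each a list of 7 numbers: the turn, a rotation vector about the tool's x, y, z as a fraction of full scale, then the shift along the tool's x, y, z as a fraction of full scale, then the closure, from 0 (fully open) to 1 (shut). In form: [[[ax, ay, az, tx, ty, tz, gripper], ...]]. A call has 1 to 12 rows; each row shifts and turns the commanded pose from where the row before left it, along the tool's axes as they then stand; what a row does not reach is not made up. Full scale, the value 1, is 150 mm for a shift and 45 degrees for a turn. A row lasts 1/10 s, in which the tool goes at most 50 mm and 8.59 degrees, less where a joint would pass 70% of its speed; a pose out of reach is approached as far as the arm can. A call with a number of a shift or a turn outside -1 to 1 is refused whole. A call with a gripper value outside its range is refused whole. The fingers move at their own pace and stop on an object; the grip force is fixed at half the most. Time passes only in rows, so rows that do not move let the fingers close. It gives the time, the measured TCP pose, the force, the opening and the grip force at its end, in the units of the state.
- ctrl.read_state(): the state, without advancing time (a new reading comes with each control period).
- ctrl.get_image(name): name is "side" or "top"; returns a dict with "img" (400x640x3 uint8, red, green, blue), "fx", "fy", "cx", "cy" (pixels), "R" (3x3) and "t" (3): a world point X has camera coordinates R X + t. Camera axes: x right, y down, z forward; pixel columns grow to the right and rows downward; lengths in mm; the calibration is good to about 2 mm. A picture is of the moment at which its call begins. There is no depth.
- ctrl.finish_job(): hands the job in; it is judged then, once.
Trained networks look in a picture, given as the dict that the camera call returned (one of the last four; its "shot" number tells which), for a name from the list of things; names that differ only in an ending like _2 or _b are one class to them, and where a whole thing is asked for, a point or a joint stands for the part that bears it (a point fixed in the world has none). Each returns a list of dicts, best first, with "score" (0 to 1); they miss things now and then, are a little off and sometimes report something else, mostly with a low value. They report only what shows in the picture. A call takes as long as a camera call.
- ctrl.recognise(picture, thing): "centre" ([column, row] in pixels, amid what is visible of it).
The state is a dict: "clock": time; "qpos": joint angles; "qd": joint speeds; "tau": joint torques, N m; "eef_pos": TCP position; "tool_rot": TCP orientation; "force": force on the tool from outside, world axes, zero at the start; "torque": the same for the moment, N m; "width": finger opening in mm; "gripper_force": force on a finger pad.
Only numpy, scipy, OpenCV 4.12 (cv2) and the standard library are available. Lean on these libraries where they do the work, as an engineer would, in place of code of your own. Each camera call takes 0.05 s, during which the arm holds its last target. There are 200 camera calls.

## Task

Clear the needlework stall: push every wooden ball along the curved track to the exit cup, lift it out there and set it on a cork seat of its own in the open drawer. Lay every loose lace bobbin from the table in the front part of the same drawer, and once everything is in, gently slide the drawer fully shut. Leave the other things on the table where they are.

Things in the scene. Friction and masses are not known exactly. Their poses are not given: they have to be found in the camera images.
- track: fixed wooden ball track on a 10 mm board (280 x 370 mm); origin at table level under the centre of the bend. In its frame, from above, the ball centres' path is: straight from (-100, 200) mm to (-100, 0), towards -y; a bend of radius 100 mm about the origin, counterclockwise through 120 degrees to (50, -87); then 45 mm straight on, heading 30 degrees from +x towards +y, to the exit cup at (89, -64)
- track_start (a point): closed start of the track, on its centre line, at the floor's level 10 mm above the table. From here to the bend's end, walls 60 mm apart (6 mm thick) with overhanging lips hold the balls down: slot between the lips 44 mm wide, lips' undersides 57 mm and tops 62 mm above the table. A ball cannot leave through the slot, but closed fingers fit down behind it and push. Axes as track
- bend_end (a point): end of the bend, of the walls and of the lips, on the centre line, 10 mm above the table. In the track a ball's centre is 37 mm above the table. Balls roll freely and push one another along. The 45 mm from here to the cup have no lips, only low guides (50 mm apart, 5 mm thick, 12 mm high) along the first 27 mm; a stop block (44 mm wide, 8 mm thick, top 45 mm above the table) stands 31 mm beyond the cup's middle. Axes as track
- exit_cup (a point): middle of the exit cup, a 30 mm hole with a brass rim in the board's top, 10 mm above the table. A ball that reaches it sinks 4.6 mm and stays, its centre 22 mm above this point. Axes as track
- ball0: pale turned wooden ball, 54 mm across, 60 g; origin at its centre. At the start it is inside the track, if present (None: absent in this run)
- ball1: brown turned wooden ball, 54 mm across, 60 g; origin at its centre. At the start it is inside the track, if present (None: absent in this run)
- ball2: red turned wooden ball, 54 mm across, 60 g; origin at its centre. At the start it is inside the track, if present (None: absent in this run)
- bobbin0: dark lace bobbin: square-shanked wooden stick 120 mm long, 14 x 14 mm, blue thread near one end, 25 g, lying flat on the table; origin under its middle, on its underside; its x axis runs along its length. None: absent in this run
- bobbin1: mid-brown lace bobbin: square-shanked wooden stick 120 mm long, 14 x 14 mm, blue thread near one end, 25 g, lying flat on the table; origin under its middle, on its underside; its x axis runs along its length. None: absent in this run
- drawer (a joint): how far the drawer is pushed in (m): 0 fully open, 0.2 fully shut. It slides with about 1 N of friction and some damping, without a spring; it shuts towards +x of bay
- cabinet: fixed low green cabinet, 250 mm deep, 340 mm wide, 100 mm high; origin under its middle. Its front (-x) is at its own x = -125 mm and its drawer comes out towards -x
- seat0 (a point): left seat (+y side): round 30 mm hole in the 8 mm cork plate at the back of the drawer; the point is the middle of the hole's mouth, level with the cork's top. A ball set over it sinks 4.6 mm and stays: its centre is then 22 mm above the point. Axes as bay
- seat1 (a point): middle seat: round 30 mm hole in the 8 mm cork plate at the back of the drawer; the point is the middle of the hole's mouth, level with the cork's top. A ball set over it sinks 4.6 mm and stays: its centre is then 22 mm above the point. Axes as bay
- seat2 (a point): right seat: round 30 mm hole in the 8 mm cork plate at the back of the drawer; the point is the middle of the hole's mouth, level with the cork's top. A ball set over it sinks 4.6 mm and stays: its centre is then 22 mm above the point. Axes as bay. The seats are 88 mm apart
- bay (a point): middle of the plywood floor of the drawer's front part, 113 mm deep (x) by 298 mm wide (y), 21 mm above the table. Axes: x into the cabinet (the way the drawer shuts), y to the left, z up. The drawer's side walls reach 39 mm above this floor; the cork plate begins 56.5 mm from this point (+x), 8 mm higher
- front (a point): middle of the upper edge of the drawer's green front panel, on its outer face (-x side), 87 mm above the table. The panel is 334 mm wide and 74 mm high, 15 mm thick; a brass knob 26 mm across stands out 26 mm from it at the middle, 34 mm below this point. Axes as bay
- pincushion: grey pincushion with pins, 76 mm across, 60 mm high with the pins: leave alone; origin under its middle
- spool_red: red thread spool, upright, 44 mm across, 60 mm high: leave alone; origin under its middle
- spool_white: white thread spool, as the red one: leave alone
- pin_jar: glass pin jar, 60 mm across, 80 mm high, standing on the empty part of the track board: leave alone; origin under its middle
- tape_tin: brass tape tin, 64 mm across, 22 mm high: leave alone; origin under its middle

How it is judged:
By the outcome, as a careful person would: the job done as asked, in the order asked, and still so for the second after the job is handed in, with the robot touching nothing.
Of ball0, ball1, ball2 only 2 to 3 are there at a start; the rules pass over those that are not, and their reading is None.
Of bobbin0, bobbin1 only 1 to 2 are there at a start; the rules pass over those that are not, and their reading is None.
At some moment in a run one of bobbin0, bobbin1 may be knocked a few centimetres aside while the robot is not near it.
It also fails if it takes over 210 s, if anything falls off the work surface, if the arm or the gripper's body presses on something with over 40 N, if the wrist force passes 120 N, or if a joint passes its speed limit or range.

## Working session

There is one attempt and no reset: what is moved stays moved. The work goes in short steps, Python scripts to look and compute and a tool call to move; the robot and the scene stay as the last step left them, time stands still between calls to the robot, and variables do not carry over. Pictures are saved under pics/ and viewed, at most 14 in all, crops included, and the job is handed in when it is done.

Besides the shell and the picture viewer there is one more tool, called after ">>>" by a JSON object that holds its "fn" and its "kwargs", one argument or row to a line. step_arm: Moves the arm, as the interface text tells. Shift numbers are shares of 150 mm and turn numbers shares of 45 degrees, none past 1 either way. Its arguments: {"type":"object","properties":{"series":{"type":"array","items":{"type":"array","items":{"type":"array","items":{"type":"number","minimum":-1,"maximum":1}}}}},"required":["series"]}

```bash
mkdir -p pics; ls
python3 - <<'E'
from cell import ctrl
import cv2
s=ctrl.read_state();print(s)
for n in("top","side"):
    p=ctrl.get_image(n);cv2.imwrite(f"pics/{n}0.png",p["img"][:,:,::-1])
    print(n,p["fx"],p["fy"],p["cx"],p["cy"],p["R"],p["t"])
    for t in["ball0","ball1","ball2","bobbin0","bobbin1","drawer","cabinet","track","pincushion","spool_red","spool_white","pin_jar","tape_tin"]:
        print(t,[(d["centre"],round(d["score"],2)) for d in ctrl.recognise(p,t)[:3]])
E
```

```text
pics
{'clock': 0.0, 'qpos': array([-1.27178759,  0.62933437,  0.03845431,  1.51839637, -0.0269718 ,
        0.99631919, -0.01998708]), 'qd': array([-0.00138802, -0.00126846, -0.00161234,  0.00240992, -0.00017952,
       -0.00141229,  0.00080718]), 'tau': array([-1.14979603e-04, -5.63394499e+01,  1.22651037e+00, -1.93434656e+01,
        1.11147904e-02,  1.07781435e-02, -8.60560561e-06]), 'eef_pos': array([231.6423963 , 606.5791822 , 205.38794005]), 'tool_rot': array([-3.13965450e+00,  5.66461164e-05,  2.77680161e+00]), 'force': array([-0.36190371, -0.28094678,  0.84206212]), 'torque': array([ 0.01604649, -0.00711226, -0.02846012]), 'gripper_force': 0.0, 'width': 85.40466945891097}
top 400.876571108318 400.876571108318 315.7123579324976 197.90558879652966 [[ 7.24048561e-04 -9.99992874e-01 -3.70509059e-03]
 [-9.95734303e-01 -3.79108009e-04 -9.22662142e-02]
 [ 9.22641520e-02  3.75609102e-03 -9.95727482e-01]] [  22.40298853  564.5660622  1066.51899714]
ball0 [([185.3, 242.1], 0.82), ([212.0, 238.6], 0.76), ([238.5, 240.1], 0.75)]
ball1 [([185.3, 242.1], 0.82), ([212.0, 238.6], 0.76), ([23
[... 955 characters left out ...]
 293.5], 0.68), ([348.5, 277.4], 0.62)]
ball1 [([350.4, 260.7], 0.79), ([349.3, 293.5], 0.68), ([348.5, 277.4], 0.62)]
ball2 [([350.4, 260.7], 0.79), ([349.3, 293.5], 0.68), ([348.5, 277.4], 0.62)]
bobbin0 [([342.9, 217.8], 0.68), ([314.8, 280.1], 0.65), ([300.3, 214.7], 0.6)]
bobbin1 [([342.9, 217.8], 0.68), ([314.8, 280.1], 0.65), ([300.3, 214.7], 0.6)]
drawer [([347.6, 170.1], 0.85), ([383.3, 226.3], 0.26)]
cabinet [([310.5, 171.5], 0.83)]
track [([317.2, 283.8], 0.93)]
pincushion [([261.5, 208.2], 0.67), ([382.2, 224.5], 0.41)]
spool_red [([383.3, 224.5], 0.66), ([314.4, 282.8], 0.57)]
spool_white [([249.4, 225.1], 0.65)]
pin_jar [([302.6, 291.8], 0.63)]
tape_tin [([243.8, 252.7], 0.62)]
```

Run:
```python
import cv2
a=cv2.imread("pics/top0.png")[60:320,140:540];cv2.imwrite("pics/top0c.png",cv2.resize(a,(800,520),interpolation=cv2.INTER_CUBIC))
a=cv2.imread("pics/side0.png")[100:360,180:580];cv2.imwrite("pics/side0c.png",cv2.resize(a,(800,520),interpolation=cv2.INTER_CUBIC))
```

```text
(no output)
```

View pics/top0c.png

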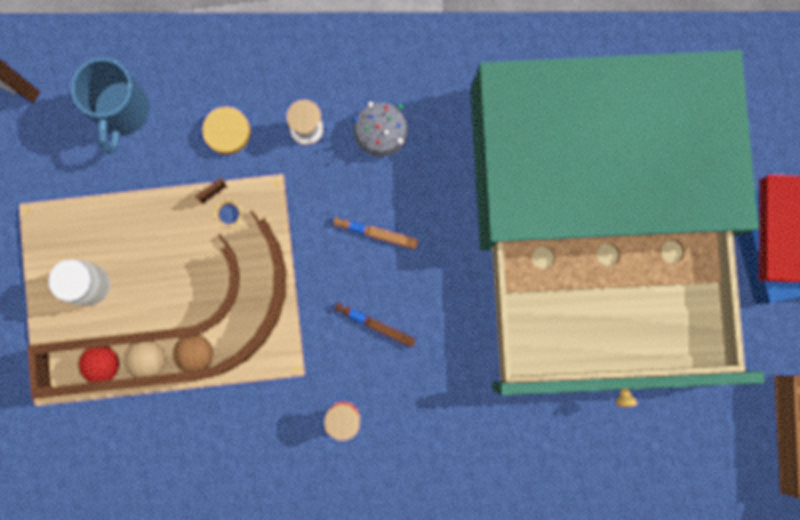

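View pics/side0c.png

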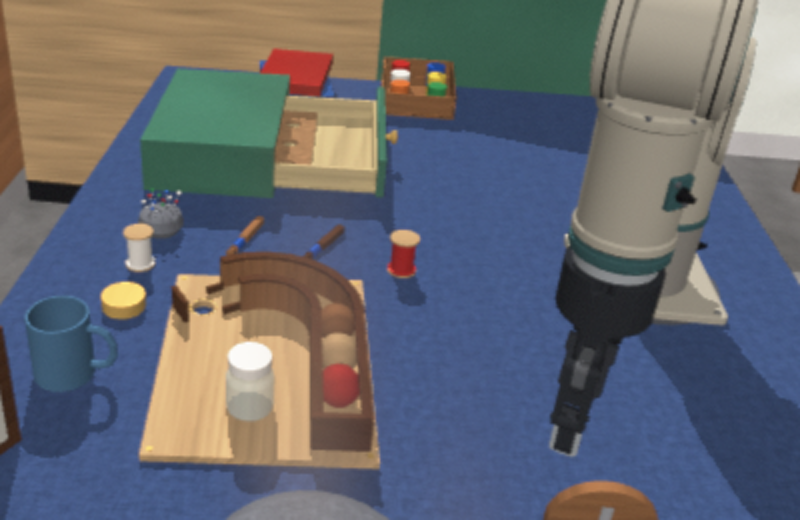

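```bash
cat > h.py <<'E'
import numpy as np
from cell import ctrl
def p2w(p,uv,z):
    R,t=np.array(p["R"]),np.array(p["t"]).ravel()
    C=-R.T@t; d=R.T@np.array([(uv[0]-p["cx"])/p["fx"],(uv[1]-p["cy"])/p["fy"],1])
    return C+d*(z-C[2])/d[2]
def w2p(p,X):
    c=np.array(p["R"])@X+np.array(p["t"]).ravel()
    return np.array([p["cx"]+p["fx"]*c[0]/c[2],p["cy"]+p["fy"]*c[1]/c[2]])
E
python3 - <<'E'
from h import *
np.set_printoptions(precision=1,suppress=True)
p=ctrl.get_image("top")
def c(u,v,z): return p2w(p,(140+u/2,60+v/2),z)
for n,a in dict(cup=(229,213,10),c1=(20,203,10),c2=(284,175,10),c3=(304,375,10),c4=(35,404,10),red=(98,363,37),pale=(145,357,37),brown=(193,353,37),
 s0=(542,257,29),s1=(607,254,29),s2=(671,251,29),fl=(499,388,87),fr=(763,378,87),knob=(627,401,53),cabL=(481,64,100),cabR=(741,52,100),cabfl=(492,240,100),cabfr=(756,229,100),
 b1a=(333,221,14),b1b=(416,243,14),b0a=(335,308,14),b0b=(413,342,14),redsp=(343,420,60),whsp=(304,117,60),pin=(381,128,50),jar=(75,281,80),bayback=(500,290,29),bayfl=(508,378,21),bayfr=(734,369,21)).items(): print(n,c(*a))
for t in["ball0"]:
    for d in ctrl.recognise(p,t)[:3]: print(p2w(p,d["centre"],37))
print(ctrl.read_state()["qpos"])
E
```

```text
cup [653.9 193.5  10. ]
c1 [668.  485.8  10. ]
c2 [707.7 117.3  10. ]
c3 [429.8  87.5  10. ]
c4 [390.2 454.5  10. ]
red [446.3 361.5  37. ]
pale [454.3 298.8  37. ]
brown [459.7 234.6  37. ]
s0 [ 590.1 -236.7   29. ]
s1 [ 594.2 -325.1   29. ]
s2 [ 598.4 -412.3   29. ]
fl [ 416.  -164.9   87. ]
fr [ 428.9 -500.    87. ]
knob [ 397.7 -338.1   53. ]
cabL [ 834.6 -146.   100. ]
cabR [ 850.5 -484.4  100. ]
cabfl [ 603.6 -156.7  100. ]
cabfr [ 617.8 -493.3  100. ]
b1a [642.   48.4  14. ]
b1b [611.3 -66.5  14. ]
b0a [521.3  45.3  14. ]
b0b [474.8 -61.5  14. ]
redsp [373.3  33.4  60. ]
whsp [776.   86.5  60. ]
pin [763.6 -17.3  50. ]
jar [552.7 380.8  80. ]
bayback [ 545.  -178.8   29. ]
bayfl [ 426.3 -189.1   21. ]
bayfr [ 438.7 -494.7   21. ]
[457.  301.5  37. ]
[440.7 369.9  37. ]
[453.9 232.1  37. ]
[-1.3  0.6  0.   1.5 -0.   1.  -0. ]
```

```bash
cat >> h.py <<'E'
TO=np.array([558.6,247.6]); TY=np.radians(6.15)
def rot(a): return np.array([[np.cos(a),-np.sin(a)],[np.sin(a),np.cos(a)]])
def tw(x,y): return TO+rot(TY)@np.array([x,y])
def path(s):
    "centre line at arc length s -> world xy, heading deg"
    if s<200: q,h=(-100,200-s),-90
    elif s<200+209.44:
        a=(s-200)/100; q,h=(-100*np.cos(a),-100*np.sin(a)),-90+np.degrees(a)
    else:
        d=s-409.44; q,h=(50+d*.866,-86.6+d*.5),30
    return tw(*q),h+6.15
def plan(wps,start=None):
    "wps: (x,y,z,yawdeg,grip,nrows) reached linearly; prints rows, 0.01 steps with error carry"
    s=ctrl.read_state(); P=np.array(s["eef_pos"]); yaw=np.degrees(s["tool_rot"][2])
    if start is not None: P,yaw=np.array(start[:3],float),start[3]
    rows=[];
    D=lambda a:(a+180)%360-180
    for x,y,z,yw,g,n in wps:
        T=np.array([x,y,z]); P0=P.copy(); y0=yaw; dy=D(yw-yaw)
        for i in range(1,n+1):
            f=i/n; az=round(-D(y0+dy*f-yaw)/45,2)
            # rotation and shift in one row: shift taken along tool axes as they stand before the row
            e=P0+(T-P0)*f-P; a=np.radians(yaw); X=np.array([np.cos(a),np.sin(a),0]);Y=np.array([np.sin(a),-np.cos(a),0])
            t=[round(float(v)/150,2) for v in(e@X,e@Y,-e[2])]
            P=P+150*(t[0]*X+t[1]*Y-t[2]*np.array([0,0,1])); yaw-=45*az
            if max(np.abs(t))>.33 or abs(az)>.19: print("FAST",len(rows),t,az)
            rows.append([0,0,az]+t+[g])
    print(len(rows),"end",P.round(1),round(yaw,1)); 
    import itertools
    for k in range(0,len(rows),12): print(str([[float(v)+0. if v else 0 for v in r] for r in rows[k:k+12]]).replace(" ",""))
E
python3 - <<'E'
from h import *
import cv2
plan([(*path(24)[0],120,path(24)[1]+180,1,9)])
a=cv2.imread("pics/top0.png")[165:265,375:530];cv2.imwrite("pics/cab.png",cv2.resize(a,(775,500),interpolation=cv2.INTER_CUBIC))
E
```

```text
9 end [440.3 412.1 119.3] 96.1
[[0,0,0.16,-0.2,-0.08,0.06,1.0],[0,0,0.15,-0.2,-0.06,0.07,1.0],[0,0,0.16,-0.21,-0.03,0.06,1.0],[0,0,0.15,-0.21,0,0.07,1.0],[0,0,0.16,-0.21,0.02,0.06,1.0],[0,0,0.15,-0.21,0.05,0.06,1.0],[0,0,0.16,-0.2,0.07,0.07,1.0],[0,0,0.15,-0.19,0.09,0.06,1.0],[0,0,0.16,-0.17,0.12,0.07,1.0]]
```

View pics/cab.png

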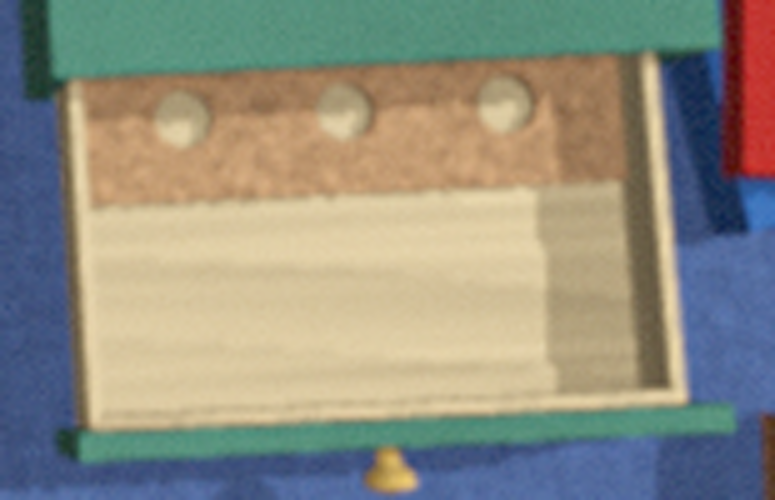

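>>> {"fn": "step_arm", "kwargs": {
  "series": [
    [[0,0,0.16,-0.2,-0.08,0.06,1.0],[0,0,0.15,-0.2,-0.06,0.07,1.0],[0,0,0.16,-0.21,-0.03,0.06,1.0],[0,0,0.15,-0.21,0,0.07,1.0],[0,0,0.16,-0.21,0.02,0.06,1.0],[0,0,0.15,-0.21,0.05,0.06,1.0],[0,0,0.16,-0.2,0.07,0.07,1.0],[0,0,0.15,-0.19,0.09,0.06,1.0],[0,0,0.16,-0.17,0.12,0.07,1.0],[0,0,0,0,0,0,1],[0,0,0,0,0,0,1]]
  ]
}}

```text
clock: 2.6
eef_pos: [440.5, 411.7, 119.1]
tool_rot: [-3.141, 0.0, 1.677]
force: [-0.6, 0.6, -0.4]
width: 0.0
gripper_force: 0.0
```

Run:
```python
from h import *
s=ctrl.read_state();print(s["eef_pos"],s["tool_rot"],s["width"],s["qpos"])
plan([(*path(24)[0],80,path(24)[1]+180,1,2),(*path(24)[0],28,path(24)[1]+180,1,3)])
```

```text
[440.52837844 411.71021653 119.0705497 ] [-3.14112205e+00  2.15796108e-04  1.67655657e+00] 0.04564944372569251 [-0.984855    0.68536091  0.30255228  1.74289297 -0.27862123  0.75612278
 -0.43670919]
5 end [440.5 411.7  27.6] 96.1
[[0,0,0,0,0,0.13,1.0],[0,0,0,0,0,0.13,1.0],[0,0,0,0,0,0.12,1.0],[0,0,0,0,0,0.11,1.0],[0,0,0,0,0,0.12,1.0]]
```

>>> {"fn": "step_arm", "kwargs": {
  "series": [
    [[0,0,0,0,0,0.13,1.0],[0,0,0,0,0,0.13,1.0],[0,0,0,0,0,0.12,1.0],[0,0,0,0,0,0.11,1.0],[0,0,0,0,0,0.12,1.0],[0,0,0,0,0,0,1]]
  ]
}}

```text
clock: 3.2
eef_pos: [437.4, 412.8, 26.0]
tool_rot: [-3.138, 0.001, 1.681]
force: [-0.0, 0.2, 0.1]
width: 0.1
gripper_force: 0.0
```

```bash
cat >> h.py <<'E'
def push(s0,s1,n,z=28):
    W=[]
    for s in np.linspace(s0,s1,n+1)[1:]:
        q,h=path(s); W.append((*q,z,h+180,1,1))
    plan(W)
E
python3 - <<'E'
from h import *
push(24,294,30)
E
```

```text
30 end [508.5 160.3  27.5] 149.8
[[0,0,0,-0.07,0.02,-0.01,1.0],[0,0,0,-0.06,0,0,1.0],[0,0,0,-0.06,0,0,1.0],[0,0,0,-0.06,0,0,1.0],[0,0,0,-0.06,0,0,1.0],[0,0,0,-0.06,0,0,1.0],[0,0,0,-0.06,0,0,1.0],[0,0,0,-0.06,0,0,1.0],[0,0,0,-0.06,0,0,1.0],[0,0,0,-0.06,0,0,1.0],[0,0,0,-0.06,0,0,1.0],[0,0,0,-0.06,0,0,1.0]]
[[0,0,0,-0.06,0,0,1.0],[0,0,0,-0.06,0,0,1.0],[0,0,0,-0.06,0,0,1.0],[0,0,0,-0.06,0,0,1.0],[0,0,0,-0.06,0,0,1.0],[0,0,0,-0.06,0,0,1.0],[0,0,0,-0.06,0,0,1.0],[0,0,-0.05,-0.06,0,0,1.0],[0,0,-0.11,-0.06,0,0,1.0],[0,0,-0.12,-0.06,0,0,1.0],[0,0,-0.11,-0.06,0,0,1.0],[0,0,-0.12,-0.06,0.01,0,1.0]]
[[0,0,-0.11,-0.06,0,0,1.0],[0,0,-0.12,-0.06,0,0,1.0],[0,0,-0.11,-0.06,0.01,0,1.0],[0,0,-0.11,-0.06,0,0,1.0],[0,0,-0.12,-0.06,0,0,1.0],[0,0,-0.11,-0.06,0,0,1.0]]
```

>>> {"fn": "step_arm", "kwargs": {
  "series": [
    [[0,0,0,0,0,0,1],[0,0,0,-0.06,0,0,1.0],[0,0,0,-0.06,0,0,1.0],[0,0,0,-0.06,0,0,1.0],[0,0,0,-0.06,0,0,1.0],[0,0,0,-0.06,0,0,1.0],[0,0,0,-0.06,0,0,1.0],[0,0,0,-0.06,0,0,1.0],[0,0,0,-0.06,0,0,1.0],[0,0,0,-0.06,0,0,1.0]]
  ]
}}

```text
clock: 4.2
eef_pos: [454.4, 340.8, 37.4]
tool_rot: [3.127, -0.017, 1.68]
force: [-8.4, 5.3, 61.8]
width: 0.1
gripper_force: 31.1
```

Run:
```python
from h import *
print(ctrl.read_state()["eef_pos"],path(105))
q,h=path(105); s=ctrl.read_state()["eef_pos"]
a=np.radians(h); e=s[:2]-q; print("along",e@[np.cos(a),np.sin(a)],"lat",e@[-np.sin(a),np.cos(a)])
```

```text
[454.4249671  340.76369935  37.43723644] (array([448.99800008, 331.34008367]), -83.85)
along -8.787980696349639 lat 6.40530239607845
```

Run:
```python
from h import *
import cv2
a=ctrl.get_image("top")["img"][170:270,140:300,::-1];b=ctrl.get_image("side")["img"][220:340,270:430,::-1]
cv2.imwrite("pics/s1.png",np.vstack([cv2.resize(a,(480,300),interpolation=cv2.INTER_CUBIC),cv2.resize(b,(480,360),interpolation=cv2.INTER_CUBIC)])[:600])
s=ctrl.read_state();print(s["eef_pos"],s["force"],s["width"])
```

```text
[454.83021422 336.7988711   37.47159613] [-7.01917917  0.9773751  62.77822857] 0.05403005121405415
```

View pics/s1.png

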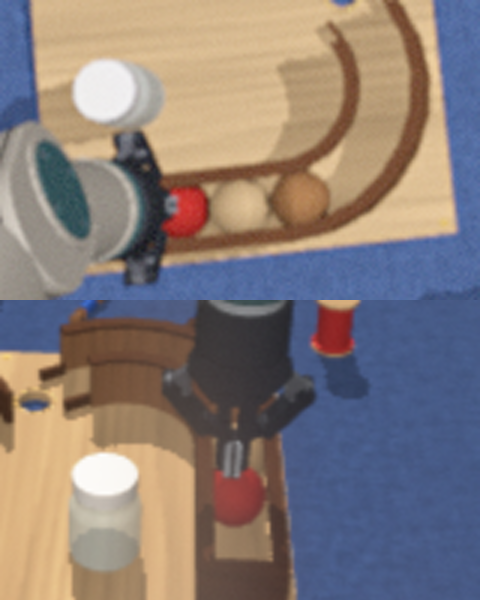

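```bash
cat >> h.py <<'E'
import cv2
def tri(a,ua,b,ub):
    A=[];B=[]
    for p,u in((a,ua),(b,ub)):
        R,t=np.array(p["R"]),np.array(p["t"]).ravel()
        for k,(f,c) in enumerate(((p["fx"],p["cx"]),(p["fy"],p["cy"]))):
            m=(u[k]-c)/f; A.append(R[k]-m*R[2]); B.append(m*t[2]-t[k])
    return np.linalg.lstsq(np.array(A),np.array(B),rcond=None)[0]
def redblob(p,x0,x1,y0,y1):
    h=cv2.cvtColor(p["img"],cv2.COLOR_RGB2HSV); m=((h[...,0]<6)|(h[...,0]>174))&(h[...,1]>170)&(h[...,2]>60)
    m[:y0]=0;m[y1:]=0;m[:,:x0]=0;m[:,x1:]=0
    v,u=np.nonzero(m); return (u.mean(),v.mean()),(u.min(),u.max(),v.min(),v.max()),len(u)
E
python3 - <<'E'
from h import *
a=ctrl.get_image("top");b=ctrl.get_image("side")
ra=redblob(a,150,260,215,270);rb=redblob(b,320,380,230,340);print(ra,rb)
print("red",tri(a,ra[0],b,rb[0]),p2w(a,ra[0],37),p2w(b,rb[0],37))
e=ctrl.read_state()["eef_pos"];print(e,w2p(a,e),w2p(b,e), ctrl.read_state()["force"])
for t,p in(("top",a),("side",b)):
    print([(d["centre"],round(d["score"],2),p2w(p,d["centre"],37).round()) for d in ctrl.recognise(p,"ball0")[:4]])
E
```

```text
((np.float64(203.46451612903226), np.float64(240.41290322580645)), (np.int64(196), np.int64(209), np.int64(232), np.int64(248)), 155) ((np.float64(377.3448275862069), np.float64(233.0)), (np.int64(375), np.int64(379), np.int64(230), np.int64(236)), 29)
red [419.28598799 285.55297857 168.5212977 ] [449.23974358 322.85467049  37.        ] [381.06933547  86.44767077  37.        ]
[454.90070392 336.69288011  37.48384806] [198.30234983 238.28353793] [345.7324634  284.50888222] [-7.17356716  0.75395542 62.36337122]
[([218.8, 238.2], 0.87, array([455., 282.,  37.])), ([244.0, 238.2], 0.76, array([455., 214.,  37.])), ([201.3, 242.1], 0.74, array([445., 329.,  37.]))]
[([347.5, 284.9], 0.6, array([450., 337.,  37.]))]
```

Run:
```python
from h import *
b=ctrl.get_image("side")["img"][240:320,310:400,::-1]
cv2.imwrite("pics/s2.png",cv2.resize(b,(630,560),interpolation=cv2.INTER_CUBIC))
```

```text
(no output)
```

View pics/s2.png

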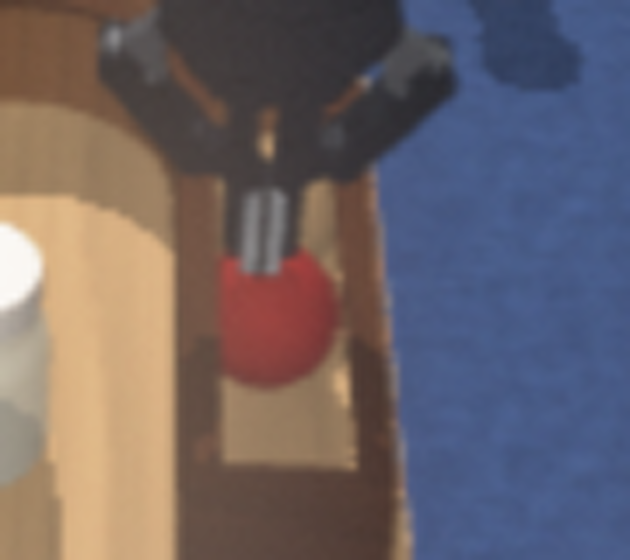

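Run:
```python
from h import *
b=ctrl.get_image("side")
for z in (206,219,230): print(z,w2p(b,np.array([231.8,607,z])))
for z in (28,37,50,60): print(z,w2p(b,np.array([454.9,336.7,z])),w2p(b,np.array([454.9,348,z])))
s=ctrl.read_state();print(s["eef_pos"],s["force"])
```

```text
206 [462.83117062 324.27081929]
219 [464.20797316 318.91105979]
230 [465.39122699 314.30476677]
28 [345.53674196 287.37416009] [345.14967987 290.31241943]
37 [345.72247003 284.65741632] [345.33544    287.58410888]
50 [345.99340872 280.69425124] [345.60644868 283.60372906]
60 [346.20399724 277.61386048] [345.81711064 280.50967839]
[454.89291835 336.7141694   37.47198254] [-6.29798202  0.15542967 62.63060944]
```

>>> {"fn": "step_arm", "kwargs": {
  "series": [
    [[0,0,0,0,0,-0.05,1],[0,0,0,0,0,-0.15,1],[0,0,0,0,0,-0.25,1],[0,0,0,0,0,-0.25,1],[0,0,0,0,0,0,1],[0,0,0,0,0,0,1],[0,0,0,0,0,0,1]]
  ]
}}

```text
clock: 5.3
eef_pos: [448.2, 330.7, 132.2]
tool_rot: [-3.14, 0.001, 1.677]
force: [-0.4, -0.1, -0.1]
width: -0.4
gripper_force: 0.0
```

Run:
```python
from h import *
a=ctrl.get_image("top");B=ctrl.get_image("side");b=B["img"][200:330,270:430,::-1]
e=ctrl.read_state()["eef_pos"];print(e,w2p(a,e),w2p(B,e), ctrl.read_state()["force"])
u=w2p(B,e)-[270,200]
cv2.imwrite("pics/s3.png",np.hstack([cv2.resize(b,(480,390),interpolation=cv2.INTER_CUBIC),cv2.resize(a["img"][180:310,150:257,::-1],(320,390))]))
print("tip in crop",u*3)
```

```text
[448.08897999 330.74022318 131.65962117] [189.26157135 241.40136994] [350.74831238 253.52481301] [-0.55887476 -0.3905837   0.59832318]
tip in crop [242.24493715 160.57443903]
```

View pics/s3.png

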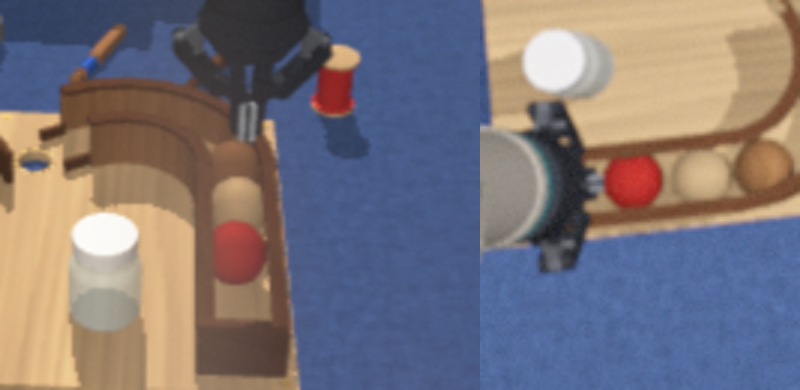

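Run:
```python
from h import *
plan([(*path(55)[0],130,path(55)[1]+180,0.5,2)])
```

```text
2 end [444.2 381.6 130.2] 96.1
[[0,0,0,0.17,0,0.01,0.5],[0,0,0,0.17,0.01,0,0.5]]
```

>>> {"fn": "step_arm", "kwargs": {
  "series": [
    [[0,0,0,0.17,0,0.01,0],[0,0,0,0.17,0.01,0,0],[0,0,0,0,0,0,0],[0,0,0,0,0,0,0],[0,0,0,0,0,0,0],[0,0,0,0,0,0,0],[0,0,0,0,0,0,0],[0,0,0,0,0,0,0],[0,0,0,0,0,0,0]]
  ]
}}

```text
clock: 6.3
eef_pos: [445.0, 382.3, 131.4]
tool_rot: [3.142, -0.0, 1.677]
force: [-0.2, -0.6, 0.3]
width: 85.5
gripper_force: 0.0
```

Run:
```python
from h import *
B=ctrl.get_image("side");e=ctrl.read_state()["eef_pos"];np.save("open.npy",B["img"]);print(e,w2p(B,e),ctrl.read_state()["width"])
```

```text
[445.02909792 382.32626857 131.39471082] [350.35728045 266.78902964] 84.90403531394062
```

>>> {"fn": "step_arm", "kwargs": {
  "series": [
    [[0,0,0,0,0,0,1],[0,0,0,0,0,0,1],[0,0,0,0,0,0,1],[0,0,0,0,0,0,1],[0,0,0,0,0,0,1],[0,0,0,0,0,0,1],[0,0,0,0,0,0,1],[0,0,0,0,0,0,1],[0,0,0,0,0,0,1],[0,0,0,0,0,0,1]]
  ]
}}

```text
clock: 7.35
eef_pos: [444.9, 382.4, 131.3]
tool_rot: [-3.142, 0.0, 1.677]
force: [-0.5, 0.4, 0.1]
width: 0.4
gripper_force: 0.0
```

Run:
```python
from h import *
B=ctrl.get_image("side");e=ctrl.read_state()["eef_pos"];u=w2p(B,e);print(e,u)
o=np.load("open.npy"); x,y=int(u[0])-33,int(u[1])-50
f=lambda i: cv2.resize(i[y:y+85,x:x+66,::-1],(396,510),interpolation=cv2.INTER_CUBIC)
o,s=f(o),f(B["img"])
for i in(o,s): cv2.circle(i,(int((u[0]-x)*6),int((u[1]-y)*6)),3,(0,255,255),-1)
cv2.imwrite("pics/grip.png",np.hstack([o,s]))
```

```text
[444.92404585 382.438886   131.28859721] [350.39562441 266.85918076]
```

View pics/grip.png

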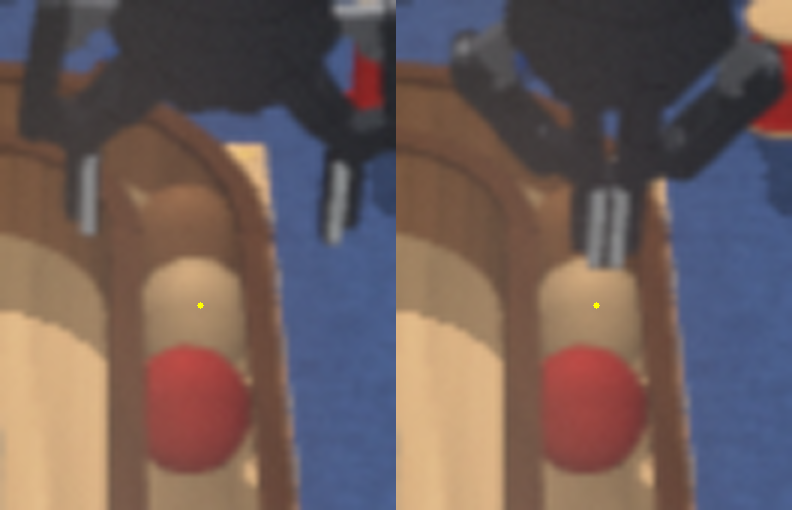

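>>> {"fn": "step_arm", "kwargs": {
  "series": [
    [[0,0,0,0,0,0.2,1],[0,0,0,0,0,0.2,1],[0,0,0,0,0,0.1,1],[0,0,0,0,0,0.06,1],[0,0,0,0,0,0.06,1],[0,0,0,0,0,0.04,1],[0,0,0,0,0,0,1],[0,0,0,0,0,0,1],[0,0,0,0,0,0,1]]
  ]
}}

```text
clock: 8.3
eef_pos: [445.4, 382.9, 33.0]
tool_rot: [3.141, -0.001, 1.677]
force: [0.2, 0.2, 0.7]
width: -0.1
gripper_force: 0.0
```

Run:
```python
from h import *
a=ctrl.get_image("top");B=ctrl.get_image("side");e=ctrl.read_state()["eef_pos"];u=w2p(B,e);print(e,u,w2p(a,e),ctrl.read_state()["force"])
x,y=int(u[0])-33,int(u[1])-50
f=lambda i: cv2.resize(i[y:y+85,x:x+66,::-1],(396,510),interpolation=cv2.INTER_CUBIC)
s=f(B["img"]);cv2.circle(s,(int((u[0]-x)*6),int((u[1]-y)*6)),3,(0,255,255),-1)
u=w2p(a,e);x,y=int(u[0])-33,int(u[1])-42
o=f(a["img"]);cv2.circle(o,(int((u[0]-x)*6),int((u[1]-y)*6)),3,(0,255,255),-1)
cv2.imwrite("pics/grip2.png",np.hstack([o,s]))
```

```text
[445.19950227 382.81614635  32.88193539] [347.94720662 298.63502949] [181.54821269 241.88825163] [ 0.22836238 -0.53206324  0.64980847]
```

View pics/grip2.png

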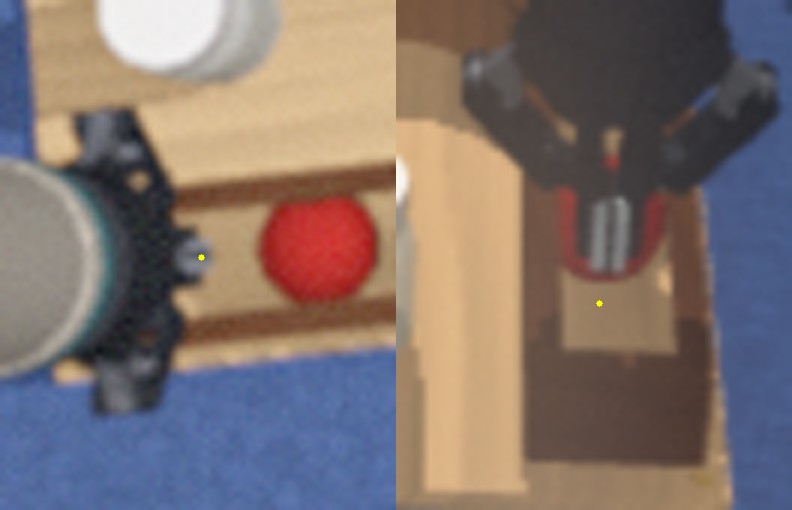

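>>> {"fn": "step_arm", "kwargs": {
  "series": [
    [[0,0,0,0,0,0.06,1],[0,0,0,0,0,0.06,1],[0,0,0,0,0,0.03,1],[0,0,0,0,0,0.02,1],[0,0,0,0,0,0,1],[0,0,0,0,0,0,1],[0,0,0,0,0,0,1]]
  ]
}}

```text
clock: 9.1
eef_pos: [445.1, 382.6, 7.0]
tool_rot: [3.141, -0.0, 1.677]
force: [0.2, -0.1, 0.2]
width: 0.4
gripper_force: 0.0
```

>>> {"fn": "step_arm", "kwargs": {
  "series": [
    [[0,0,0,0,0,0.02,1],[0,0,0,0,0,0.02,1],[0,0,0,0,0,0,1],[0,0,0,0,0,0,1]]
  ]
}}

```text
clock: 9.5
eef_pos: [444.8, 382.4, 0.6]
tool_rot: [-3.141, 0.0, 1.677]
force: [0.8, -0.1, -0.8]
width: -0.0
gripper_force: 0.0
```

>>> {"fn": "step_arm", "kwargs": {
  "series": [
    [[0,0,0,0,0,0.02,1],[0,0,0,0,0,0.02,1],[0,0,0,0,0,0,1],[0,0,0,0,0,0,1]]
  ]
}}

```text
clock: 9.9
eef_pos: [445.4, 382.8, -3.7]
tool_rot: [3.141, -0.001, 1.677]
force: [-3.0, -0.7, 12.9]
width: -0.2
gripper_force: 6.4
```

Run:
```python
from h import *
q,h=path(55)
W=[(*q,12,h+180,1,1)]
for s in np.linspace(55,298,28)[1:]:
    q,h=path(s); W.append((*q,12,h+180,1,1))
plan(W,start=(444.9,382.6,-5.4,96.1))
```

```text
28 end [512.2 158.8  12.6] 152.4
[[0,0,0,-0.01,-0.01,-0.12,1.0],[0,0,0,-0.06,0,0,1.0],[0,0,0,-0.06,0,0,1.0],[0,0,0,-0.06,0,0,1.0],[0,0,0,-0.06,0,0,1.0],[0,0,0,-0.06,0,0,1.0],[0,0,0,-0.06,0,0,1.0],[0,0,0,-0.06,0,0,1.0],[0,0,0,-0.06,0,0,1.0],[0,0,0,-0.06,0,0,1.0],[0,0,0,-0.06,0,0,1.0],[0,0,0,-0.06,0,0,1.0]]
[[0,0,0,-0.06,0,0,1.0],[0,0,0,-0.06,0,0,1.0],[0,0,0,-0.06,0,0,1.0],[0,0,0,-0.06,0,0,1.0],[0,0,0,-0.06,0,0,1.0],[0,0,-0.1,-0.06,0,0,1.0],[0,0,-0.12,-0.06,0.01,0,1.0],[0,0,-0.11,-0.06,0,0,1.0],[0,0,-0.12,-0.06,0,0,1.0],[0,0,-0.11,-0.06,0,0,1.0],[0,0,-0.12,-0.06,0.01,0,1.0],[0,0,-0.11,-0.06,0,0,1.0]]
[[0,0,-0.12,-0.06,0,0,1.0],[0,0,-0.11,-0.06,0.01,0,1.0],[0,0,-0.11,-0.06,0,0,1.0],[0,0,-0.12,-0.06,0,0,1.0]]
```

>>> {"fn": "step_arm", "kwargs": {
  "series": [
    [[0,0,0,-0.01,-0.01,-0.12,1],[0,0,0,-0.06,0,0,1],[0,0,0,-0.06,0,0,1],[0,0,0,-0.06,0,0,1],[0,0,0,-0.06,0,0,1],[0,0,0,-0.06,0,0,1],[0,0,0,-0.06,0,0,1]]
  ]
}}

```text
clock: 10.6
eef_pos: [449.5, 326.5, 12.6]
tool_rot: [-3.142, -0.0, 1.677]
force: [-0.7, -0.1, -0.1]
width: 0.3
gripper_force: 0.2
```

>>> {"fn": "step_arm", "kwargs": {
  "series": [
    [[0,0,0,-0.06,0,0,1],[0,0,0,-0.06,0,0,1],[0,0,0,-0.06,0,0,1],[0,0,0,-0.06,0,0,1],[0,0,0,-0.06,0,0,1],[0,0,0,-0.06,0,0,1],[0,0,0,-0.06,0,0,1],[0,0,0,-0.06,0,0,1],[0,0,0,-0.06,0,0,1],[0,0,0,-0.06,0,0,1]]
  ]
}}

```text
clock: 11.6
eef_pos: [458.8, 237.1, 12.8]
tool_rot: [-3.141, -0.0, 1.677]
force: [0.4, 0.5, -0.3]
width: 0.1
gripper_force: 0.1
```

Run:
```python
from h import *
p=ctrl.get_image("top")
for d in ctrl.recognise(p,"ball0")[:4]: print(d["centre"],round(d["score"],2),p2w(p,d["centre"],37).round())
e=ctrl.read_state()["eef_pos"];print(e,path(198))
push(199,298,11,12.5)
```

```text
[262.9, 214.6] 0.81 [518. 165.  37.]
[247.7, 233.5] 0.7 [468. 205.  37.]
[268.7, 199.2] 0.69 [560. 150.  37.]
[293.1, 121.0] 0.62 [776.  85.  37.]
[459.21314915 235.2658478   12.78896955] (array([458.96125323, 238.87531423]), -83.85)
11 end [512.1 159.3  12.8] 152.2
[[0,0,-0.11,-0.04,0,0,1.0],[0,0,-0.11,-0.06,0.01,0,1.0],[0,0,-0.12,-0.06,0,0,1.0],[0,0,-0.11,-0.06,0,0,1.0],[0,0,-0.11,-0.06,0,0,1.0],[0,0,-0.12,-0.06,0.01,0,1.0],[0,0,-0.11,-0.06,0,0,1.0],[0,0,-0.12,-0.06,0,0,1.0],[0,0,-0.11,-0.06,0,0,1.0],[0,0,-0.12,-0.06,0.01,0,1.0],[0,0,-0.11,-0.06,0,0,1.0]]
```

Balls run ahead freely and fit the path. Continue round the bend.

>>> {"fn": "step_arm", "kwargs": {
  "series": [
    [[0,0,-0.11,-0.04,0,0,1],[0,0,-0.11,-0.06,0.01,0,1],[0,0,-0.12,-0.06,0,0,1],[0,0,-0.11,-0.06,0,0,1],[0,0,-0.11,-0.06,0,0,1],[0,0,-0.12,-0.06,0.01,0,1],[0,0,-0.11,-0.06,0,0,1],[0,0,-0.12,-0.06,0,0,1],[0,0,-0.11,-0.06,0,0,1],[0,0,0,0,0,0,1]]
  ]
}}

```text
clock: 12.7
eef_pos: [496.9, 171.2, 12.9]
tool_rot: [3.14, -0.0, 2.479]
force: [-1.3, 1.7, 0.8]
width: -0.1
gripper_force: 0.6
```

Run:
```python
from h import *
p=ctrl.get_image("top")
for d in ctrl.recognise(p,"ball0")[:4]: print(d["centre"],round(d["score"],2),p2w(p,d["centre"],37).round())
s=ctrl.read_state();print(s["eef_pos"],np.degrees(s["tool_rot"][2]),s["force"],tw(89,-64))
print([path(x) for x in(280,307,346,400,454)])
```

```text
[267.5, 207.8] 0.66 [537. 153.  37.]
[257.7, 170.3] 0.56 [639. 180.  37.]
[266.7, 185.3] 0.52 [598. 155.  37.]
[496.31354667 171.06505781  12.73721721] 141.89286652231573 [0.16204555 0.24619667 0.05811328] [653.94422238 193.50305685]
[(array([497.01545709, 168.81330015]), np.float64(-38.01337638953414)), (array([520.26149952, 155.24113805]), np.float64(-22.543515921001912)), (array([558.25414291, 147.60059809]), np.float64(-0.19816191089980428)), (array([609.71664704, 161.65182727]), np.float64(30.741559026164644)), (array([653.56983015, 193.14086306]), 36.15)]
```

Run:
```python
from h import *
push(280,306,5,12.7)
```

```text
5 end [520.  156.   12.7] 156.7
[[0,0,-0.07,-0.05,-0.01,0,1.0],[0,0,-0.06,-0.03,0,0,1.0],[0,0,-0.07,-0.04,0,0,1.0],[0,0,-0.07,-0.03,0,0,1.0],[0,0,-0.06,-0.04,0.01,0,1.0]]
```

>>> {"fn": "step_arm", "kwargs": {
  "series": [
    [[0,0,-0.07,-0.05,0,0,1],[0,0,-0.06,-0.03,0,0,1],[0,0,-0.07,-0.04,0,0,1],[0,0,-0.07,-0.03,0,0,1],[0,0,0,0,0,0,1],[0,0,0,0,0,0,1],[0,0,0,0,0,0,1]]
  ]
}}

```text
clock: 13.5
eef_pos: [511.6, 162.8, 12.6]
tool_rot: [3.14, -0.005, 2.693]
force: [-6.9, 8.2, 4.1]
width: -0.2
gripper_force: 5.0
```

Run:
```python
from h import *
p=ctrl.get_image("top")
for d in ctrl.recognise(p,"ball0")[:4]: print(d["centre"],round(d["score"],2),p2w(p,d["centre"],34).round())
s=ctrl.read_state();print(s["eef_pos"],np.degrees(s["tool_rot"][2]),s["force"])
a=p["img"][150:240,200:300,::-1];cv2.imwrite("pics/cup.png",cv2.resize(a,(600,540),interpolation=cv2.INTER_CUBIC))
```

```text
[251.2, 167.2] 0.83 [648. 199.  34.]
[263.1, 179.5] 0.71 [614. 166.  34.]
[253.6, 126.6] 0.67 [761. 194.  34.]
[328.1, 222.3] 0.29 [498. -11.  34.]
[511.56958438 162.88914848  12.6319769 ] 154.31500081823688 [-6.34044555  8.76458042  4.01531015]
```

View pics/cup.png

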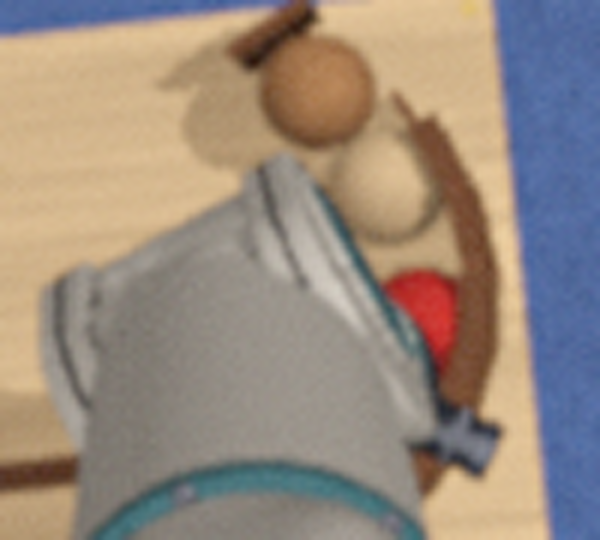

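Run:
```python
from h import *
e=ctrl.read_state()["eef_pos"]
plan([(e[0]-4,e[1]+2,e[2]+5,156,1,1),(e[0]-4,e[1]+2,100,156,1,3),(650.7,191.1,75,216.15,0,8)])
```

```text
12 end [650.9 191.6  75.6] 216.0
[[0,0,-0.04,0.03,0,-0.03,1.0],[0,0,0,0,0,-0.18,1.0],[0,0,0,0,0,-0.19,1.0],[0,0,0,0,0,-0.18,1.0],[0,0,-0.17,-0.1,0.07,0.02,0],[0,0,-0.16,-0.11,0.05,0.02,0],[0,0,-0.17,-0.11,0.04,0.02,0],[0,0,-0.17,-0.12,0.03,0.02,0],[0,0,-0.16,-0.12,0.01,0.02,0],[0,0,-0.17,-0.12,-0.01,0.02,0],[0,0,-0.17,-0.12,-0.02,0.02,0],[0,0,-0.16,-0.12,-0.04,0.02,0]]
```

>>> {"fn": "step_arm", "kwargs": {
  "series": [
    [[0,0,-0.04,0.03,0,-0.03,1],[0,0,0,0,0,-0.18,1],[0,0,0,0,0,-0.19,1],[0,0,0,0,0,-0.18,1],[0,0,-0.17,-0.1,0.07,0.02,0],[0,0,-0.16,-0.11,0.05,0.02,0],[0,0,-0.17,-0.11,0.04,0.02,0],[0,0,-0.17,-0.12,0.03,0.02,0],[0,0,-0.16,-0.12,0.01,0.02,0],[0,0,-0.17,-0.12,-0.01,0.02,0],[0,0,-0.17,-0.12,-0.02,0.02,0],[0,0,-0.16,-0.12,-0.04,0.02,0]]
  ]
}}

```text
clock: 14.8
eef_pos: [654.8, 185.9, 75.4]
tool_rot: [-3.14, -0.001, -2.513]
force: [0.8, 0.6, -0.2]
width: 85.6
gripper_force: 0.0
```

>>> {"fn": "step_arm", "kwargs": {
  "series": [
    [[0,0,0,0,0,0,0],[0,0,0,0,0,0,0]]
  ]
}}

```text
clock: 15.0
eef_pos: [653.6, 186.1, 75.2]
tool_rot: [-3.142, -0.002, -2.52]
force: [-0.6, -0.2, -0.3]
width: 85.5
gripper_force: 0.0
```

Run:
```python
from h import *
p=ctrl.get_image("top");b=ctrl.get_image("side")
for q in(p,b):
  for d in ctrl.recognise(q,"ball0")[:4]: print(d["centre"],round(d["score"],2),p2w(q,d["centre"],33).round())
s=ctrl.read_state();print(s["eef_pos"],np.degrees(s["tool_rot"][2]),s["force"],s["qpos"],s["width"])
plan([(650.7,191.1,20,216.15,0,3),(650.7,191.1,-2,216.15,0,2)])
```

```text
[177.1, 197.4] 0.67 [565. 399.  33.]
[282.8, 247.0] 0.74 [647. 199.  33.]
[295.7, 240.6] 0.46 [617. 161.  33.]
[347.4, 172.5] 0.36 [ 505. -316.   33.]
[653.58300701 186.68385073  76.06124092] -144.22719071928563 [-0.06954665  0.44698308  0.43163915] [-0.07663972  0.851922   -0.44065666  1.52470825  0.43638537  0.8645178
  1.52327294] 85.30145749009165
5 end [650.1 191.5  -1.9] -143.8
[[0,0,0,0,0.01,0.12,0],[0,0,-0.01,0,0.01,0.13,0],[0,0,0,0,0.02,0.12,0],[0,0,0,0,0,0.08,0],[0,0,0,0,0,0.07,0]]
```

>>> {"fn": "step_arm", "kwargs": {
  "series": [
    [[0,0,0,0,0.01,0,0],[0,0,-0.01,0,0.03,0.06,0],[0,0,0,0,0,0.12,0],[0,0,0,0,0,0.15,0],[0,0,0,0,0,0.1,0],[0,0,0,0,0,0.05,0],[0,0,0,0,0,0.03,0],[0,0,0,0,0,0,0],[0,0,0,0,0,0,0]]
  ]
}}

```text
clock: 16.1
eef_pos: [651.5, 192.0, 0.0]
tool_rot: [-3.141, 0.001, -2.509]
force: [-1.1, -0.3, -0.6]
width: 85.8
gripper_force: 0.0
```

Run:
```python
from h import *
s=ctrl.read_state();print(s["eef_pos"],np.degrees(s["tool_rot"][2]),s["force"])
b=ctrl.get_image("side")["img"][190:290,240:340,::-1];a=ctrl.get_image("top")["img"][140:240,200:300,::-1]
cv2.imwrite("pics/g1.png",cv2.resize(np.hstack([a,b]),(800,400),interpolation=cv2.INTER_CUBIC))
```

```text
[6.51463390e+02 1.92007454e+02 1.67281239e-02] -143.75520313448794 [-1.07631174 -0.34545536 -0.58158021]
```

View pics/g1.png

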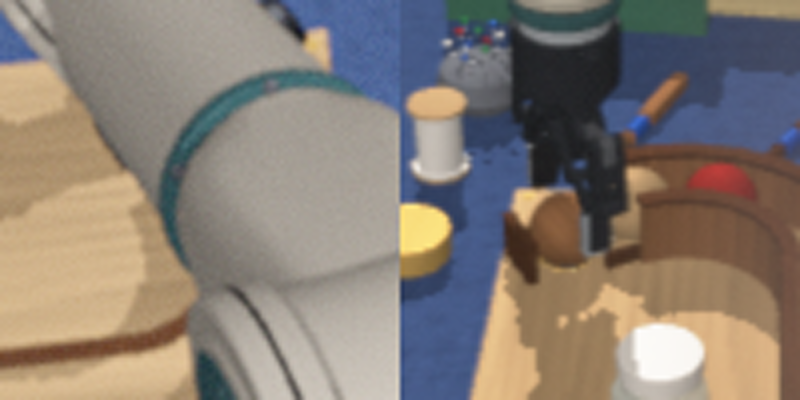

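>>> {"fn": "step_arm", "kwargs": {
  "series": [
    [[0,0,0,0,0,0,1],[0,0,0,0,0,0,1],[0,0,0,0,0,0,1],[0,0,0,0,0,0,1],[0,0,0,0,0,0,1],[0,0,0,0,0,0,1],[0,0,0,0,0,0,1]]
  ]
}}

```text
clock: 16.9
eef_pos: [649.7, 194.8, 0.8]
tool_rot: [3.138, 0.001, -2.507]
force: [-4.6, 2.6, 7.4]
width: 50.8
gripper_force: 60.8
```

>>> {"fn": "step_arm", "kwargs": {
  "series": [
    [[0,0,0,0,0,-0.05,1],[0,0,0,0,0,-0.15,1],[0,0,0,0,0,-0.2,1],[0,0,0,0,0,-0.25,1],[0,0,0,0,0,-0.2,1],[0,0,0,0,0,0,1],[0,0,0,0,0,0,1]]
  ]
}}

```text
clock: 17.6
eef_pos: [651.4, 191.1, 127.6]
tool_rot: [-3.14, 0.001, -2.51]
force: [0.0, 0.4, -1.0]
width: 51.0
gripper_force: 62.5
```

Run:
```python
from h import *
s=ctrl.read_state();print(s["eef_pos"],s["width"],np.degrees(s["tool_rot"][2]))
b=ctrl.get_image("side");p=ctrl.get_image("top")
for d in ctrl.recognise(b,"ball1")[:4]: print(d["centre"],round(d["score"],2))
e=s["eef_pos"]; print([w2p(b,e+[2.5,2,dz]) for dz in(27,32,37)])
# bay geometry: fit
bx=np.array([np.cos(np.radians(2.25)),np.sin(np.radians(2.25))]);print(bx)
```

```text
[651.40955399 191.0546567  127.58675571] 51.027795787673234 -143.78870175059677
[301.5, 215.9] 0.7
[278.9, 210.0] 0.58
[296.6, 237.0] 0.46
[array([280.00511141, 209.34712651]), array([279.96419377, 207.77694885]), array([279.92310457, 206.20018733])]
[0.99922904 0.03925982]
```

```bash
cat >> h.py <<'E'
BX=np.array([0.9992,0.0393]); BY=np.array([-0.0393,0.9992])
SEAT=[np.array([590.1,-236.7]),np.array([594.2,-325.1]),np.array([598.4,-412.3])]
E
python3 - <<'E'
from h import *
t=SEAT[2]-21.5*BX
plan([(*t,115,182.25,1,20)])
E
```

```text
20 end [ 577.4 -412.8  114.7] -178.0
[[0,0,0.04,0.14,-0.15,0,1.0],[0,0,0.04,0.13,-0.15,0.01,1.0],[0,0,0.03,0.13,-0.16,0,1.0],[0,0,0.04,0.13,-0.16,0,1.0],[0,0,0.04,0.12,-0.16,0.01,1.0],[0,0,0.04,0.11,-0.17,0,1.0],[0,0,0.03,0.11,-0.17,0,1.0],[0,0,0.04,0.11,-0.17,0.01,1.0],[0,0,0.04,0.1,-0.18,0,1.0],[0,0,0.04,0.09,-0.18,0,1.0],[0,0,0.04,0.09,-0.18,0.01,1.0],[0,0,0.03,0.09,-0.18,0,1.0]]
[[0,0,0.04,0.07,-0.19,0,1.0],[0,0,0.04,0.08,-0.19,0.01,1.0],[0,0,0.04,0.06,-0.19,0,1.0],[0,0,0.03,0.07,-0.19,0,1.0],[0,0,0.04,0.05,-0.2,0.01,1.0],[0,0,0.04,0.05,-0.19,0,1.0],[0,0,0.04,0.05,-0.2,0,1.0],[0,0,0.04,0.03,-0.2,0.01,1.0]]
```

>>> {"fn": "step_arm", "kwargs": {
  "series": [
    [[0,0,0.04,0.14,-0.15,0,1],[0,0,0.04,0.13,-0.15,0.01,1],[0,0,0.03,0.13,-0.16,0,1],[0,0,0.04,0.13,-0.16,0,1],[0,0,0.04,0.12,-0.16,0.01,1],[0,0,0.04,0.11,-0.17,0,1],[0,0,0.03,0.11,-0.17,0,1],[0,0,0.04,0.11,-0.17,0.01,1],[0,0,0.04,0.1,-0.18,0,1],[0,0,0.04,0.09,-0.18,0,1],[0,0,0.04,0.09,-0.18,0.01,1],[0,0,0.03,0.09,-0.18,0,1]]
  ]
}}

```text
clock: 18.95
eef_pos: [605.3, -171.6, 119.2]
tool_rot: [3.14, -0.002, -2.863]
force: [0.2, -1.2, -0.5]
width: 50.8
gripper_force: 62.5
```

>>> {"fn": "step_arm", "kwargs": {
  "series": [
    [[0,0,0.04,0.07,-0.19,0,1],[0,0,0.04,0.08,-0.19,0.01,1],[0,0,0.04,0.06,-0.19,0,1],[0,0,0.03,0.07,-0.19,0,1],[0,0,0.04,0.05,-0.2,0.01,1],[0,0,0.04,0.05,-0.19,0,1],[0,0,0.04,0.05,-0.2,0,1],[0,0,0.04,0.03,-0.2,0.01,1],[0,0,0,0,0,0,1],[0,0,0,0,0,0,1],[0,0,0,0,0,0,1]]
  ]
}}

```text
clock: 20.05
eef_pos: [578.6, -410.0, 115.3]
tool_rot: [3.139, -0.001, -3.104]
force: [1.1, 0.3, -0.5]
width: 50.8
gripper_force: 62.5
```

Run:
```python
from h import *
s=ctrl.read_state();e=s["eef_pos"];print(e,s["width"],np.degrees(s["tool_rot"][2]))
b=ctrl.get_image("side");p=ctrl.get_image("top")
B=np.array([*(e[:2]+3.3*BX),e[2]+31]);print("expect",w2p(b,B),w2p(p,B))
for q in(b,p):
  for d in ctrl.recognise(q,"ball1")[:5]: print(d["centre"],round(d["score"],2))
t=SEAT[2]-21.5*BX
plan([(*t,60,182.25,1,3),(*t,27,182.25,1,4)])
```

```text
[ 578.63687284 -409.99743403  115.32369116] 50.84164097382889 -177.8511145870446
expect [331.24922596 134.22064907] [493.76218876 186.27400549]
[298.2, 239.0] 0.67
[329.8, 137.9] 0.63
[317.9, 233.3] 0.52
[217.2, 207.5] 0.71
[264.7, 182.6] 0.65
[268.2, 205.0] 0.48
[444.3, 165.7] 0.24
7 end [ 577.6 -413.7   26.3] -177.8
[[0,0,0,0,-0.01,0.13,1.0],[0,0,0,0.01,0,0.12,1.0],[0,0,0,0,-0.01,0.13,1.0],[0,0,0,0,0,0.05,1.0],[0,0,0,0,0,0.06,1.0],[0,0,0,0,0,0.05,1.0],[0,0,0,0,0,0.06,1.0]]
```

>>> {"fn": "step_arm", "kwargs": {
  "series": [
    [[0,0,0,0,-0.01,0.13,1],[0,0,0,0.01,0,0.12,1],[0,0,0,0,-0.01,0.13,1],[0,0,0,0,0,0.05,1],[0,0,0,0,0,0.06,1],[0,0,0,0,0,0.05,1],[0,0,0,0,0,0.04,1],[0,0,0,0,0,0,1],[0,0,0,0,0,0,1]]
  ]
}}

```text
clock: 21.15
eef_pos: [577.4, -415.1, 29.6]
tool_rot: [-3.141, 0.0, -3.106]
force: [0.5, -0.1, -1.9]
width: 51.1
gripper_force: 62.5
```

Run:
```python
from h import *
s=ctrl.read_state();e=s["eef_pos"];print(e,s["width"],np.degrees(s["tool_rot"][2]),s["force"])
t=SEAT[2]-3.3*BX
plan([(*t,28,182.25,1,3),(*t,21,182.25,1,2)])
```

```text
[ 577.37427971 -415.07209454   29.59968961] 51.065540090607 -177.94749787598212 [ 0.49693293 -0.06763806 -1.91357283]
5 end [ 595.3 -412.9   20.6] -177.9
[[0,0,0,-0.04,0,0,1.0],[0,0,0,-0.04,0.01,0.01,1.0],[0,0,0,-0.04,0,0,1.0],[0,0,0,0,0,0.02,1.0],[0,0,0,0,0,0.03,1.0]]
```

>>> {"fn": "step_arm", "kwargs": {
  "series": [
    [[0,0,0,-0.04,0.01,0,1],[0,0,0,-0.04,0.01,0.01,1],[0,0,0,-0.04,0,0,1],[0,0,0,0,0,0,1],[0,0,0,0,0,0,1],[0,0,0,0,0,0,1]]
  ]
}}

```text
clock: 21.75
eef_pos: [594.6, -411.5, 27.7]
tool_rot: [-3.142, -0.001, -3.106]
force: [-0.8, -0.2, -0.8]
width: 50.6
gripper_force: 62.5
```

>>> {"fn": "step_arm", "kwargs": {
  "series": [
    [[0,0,0,0,0,0.02,1],[0,0,0,0,0,0.02,1],[0,0,0,0,0,0,1],[0,0,0,0,0,0,1],[0,0,0,0,0,0,1]]
  ]
}}

```text
clock: 22.25
eef_pos: [594.8, -411.3, 21.7]
tool_rot: [3.141, -0.0, -3.106]
force: [0.5, 0.3, -0.9]
width: 50.4
gripper_force: 62.7
```

>>> {"fn": "step_arm", "kwargs": {
  "series": [
    [[0,0,0,0,0,0.01,1],[0,0,0,0,0,0.01,1],[0,0,0,0,0,0,1],[0,0,0,0,0,0,1]]
  ]
}}

```text
clock: 22.65
eef_pos: [596.7, -411.4, 20.6]
tool_rot: [-3.141, 0.003, -3.106]
force: [-1.2, 1.5, 7.2]
width: 51.1
gripper_force: 63.4
```

>>> {"fn": "step_arm", "kwargs": {
  "series": [
    [[0,0,0,0,0,0,0.25],[0,0,0,0,0,0,0.25],[0,0,0,0,0,0,0.2],[0,0,0,0,0,0,0.2],[0,0,0,0,0,0,0.2],[0,0,0,0,0,0,0.2],[0,0,0,0,0,-0.1,0.2],[0,0,0,0,0,-0.2,0.2],[0,0,0,0,0,-0.2,0.2],[0,0,0,0,0,-0.2,0.2]]
  ]
}}

```text
clock: 23.65
eef_pos: [595.2, -411.4, 126.1]
tool_rot: [-3.141, 0.001, -3.106]
force: [0.6, -0.4, -0.1]
width: 68.4
gripper_force: 0.0
```

Run:
```python
from h import *
s=ctrl.read_state();e=s["eef_pos"];print(e,s["width"],np.degrees(s["tool_rot"][2]),s["force"])
b=ctrl.get_image("side");p=ctrl.get_image("top")
B=np.array([*SEAT[2],51]);print("expect",w2p(b,B),w2p(p,B))
for q in(b,p):
  for d in ctrl.recognise(q,"ball1")[:6]: print(d["centre"],round(d["score"],2),p2w(q,d["centre"],51).round())
h,_=path(240);
plan([(e[0]-40,e[1]+60,115,140,1,5),(510,100,115,117+0,1,12),(*path(240)[0],115,path(240)[1]+180,1,5)])
```

```text
[ 595.19923227 -411.40378771  126.14830971] 68.3653193636843 -177.9460672142068 [ 0.61783187 -0.37340141 -0.09330463]
expect [326.38116964 156.1136951 ] [478.75625776 184.47407024]
[300.3, 237.6] 0.67 [602. 170.  51.]
[328.6, 157.4] 0.41 [ 588. -402.   51.]
[478.3, 186.7] 0.79 [ 592. -411.   51.]
[266.5, 182.8] 0.71 [603. 154.  51.]
[264.9, 207.1] 0.61 [538. 158.  51.]
[176.6, 197.0] 0.23 [565. 394.  51.]
22 end [471.4 199.8 115.3] -241.0
[[0,0,0.19,0.05,0.08,0.01,1.0],[0,0,0.18,0.06,0.08,0.02,1.0],[0,0,0.19,0.08,0.06,0.01,1.0],[0,0,0.19,0.08,0.05,0.02,1.0],[0,0,0.18,0.09,0.04,0.01,1.0],[0,0,0.04,0.18,0.18,0,1.0],[0,0,0.05,0.18,0.17,0,1.0],[0,0,0.04,0.2,0.16,0,1.0],[0,0,0.04,0.19,0.16,0,1.0],[0,0,0.04,0.2,0.15,0,1.0],[0,0,0.05,0.21,0.15,0,1.0],[0,0,0.04,0.21,0.13,0,1.0]]
[[0,0,0.04,0.22,0.13,0,1.0],[0,0,0.05,0.22,0.13,0,1.0],[0,0,0.04,0.22,0.11,0,1.0],[0,0,0.04,0.23,0.11,0,1.0],[0,0,0.05,0.23,0.1,0,1.0],[0,0,-0.01,0.14,0.01,0,1.0],[0,0,-0.01,0.14,0.02,0,1.0],[0,0,-0.01,0.14,0.01,0,1.0],[0,0,-0.01,0.15,0.02,0,1.0],[0,0,-0.01,0.14,0.02,0,1.0]]
```

Run:
```python
from h import *
e=ctrl.read_state()["eef_pos"]
q,h=path(265);print(q)
plan([(*(e[:2]-[60,-100]),118,176,1,3),(*q,100,h+180,1,17)])
```

```text
[485.93324783 178.90106894]
20 end [486.6 179.1 100.3] -226.6
[[0,0,0.04,0.13,0.23,0.02,1.0],[0,0,0.05,0.13,0.22,0.01,1.0],[0,0,0.04,0.14,0.22,0.02,1.0],[0,0,0.06,0.03,0.19,0.01,1.0],[0,0,0.05,0.04,0.19,0,1.0],[0,0,0.06,0.05,0.19,0.01,1.0],[0,0,0.05,0.06,0.18,0.01,1.0],[0,0,0.06,0.06,0.18,0.01,1.0],[0,0,0.06,0.08,0.18,0,1.0],[0,0,0.05,0.08,0.18,0.01,1.0],[0,0,0.06,0.09,0.17,0.01,1.0],[0,0,0.05,0.09,0.17,0,1.0]]
[[0,0,0.06,0.1,0.16,0.01,1.0],[0,0,0.06,0.11,0.16,0.01,1.0],[0,0,0.05,0.12,0.15,0.01,1.0],[0,0,0.06,0.13,0.15,0,1.0],[0,0,0.05,0.13,0.14,0.01,1.0],[0,0,0.06,0.13,0.14,0.01,1.0],[0,0,0.06,0.14,0.13,0,1.0],[0,0,0.05,0.15,0.13,0.01,1.0]]
```

>>> {"fn": "step_arm", "kwargs": {
  "series": [
    [[0,0,0.04,0.13,0.23,0.02,1],[0,0,0.05,0.13,0.22,0.01,1],[0,0,0.04,0.14,0.22,0.02,1],[0,0,0.06,0.03,0.19,0.01,1],[0,0,0.05,0.04,0.19,0,1],[0,0,0.06,0.05,0.19,0.01,1],[0,0,0.05,0.06,0.18,0.01,1],[0,0,0.06,0.06,0.18,0.01,1],[0,0,0.06,0.08,0.18,0,1],[0,0,0.05,0.08,0.18,0.01,1],[0,0,0.06,0.09,0.17,0.01,1],[0,0,0.05,0.09,0.17,0,1]]
  ]
}}

```text
clock: 25.05
eef_pos: [507.4, -50.0, 106.4]
tool_rot: [-3.14, -0.002, 2.681]
force: [0.1, -0.3, 0.6]
width: -0.3
gripper_force: 0.0
```

>>> {"fn": "step_arm", "kwargs": {
  "series": [
    [[0,0,0.06,0.1,0.16,0.01,1],[0,0,0.06,0.11,0.16,0.01,1],[0,0,0.05,0.12,0.15,0.01,1],[0,0,0.06,0.13,0.15,0,1],[0,0,0.05,0.13,0.14,0.01,1],[0,0,0.06,0.13,0.14,0.01,1],[0,0,0.06,0.14,0.13,0,1],[0,0,0.05,0.15,0.13,0.01,1],[0,0,0,0,0,0,1],[0,0,0,0,0,0,1]]
  ]
}}

```text
clock: 26.05
eef_pos: [484.9, 179.7, 97.6]
tool_rot: [-3.14, -0.001, 2.331]
force: [0.1, -0.6, -0.6]
width: -0.1
gripper_force: 0.0
```

Run:
```python
from h import *
s=ctrl.read_state();e=s["eef_pos"];print(e,np.degrees(s["tool_rot"][2]))
p=ctrl.get_image("top")
for d in ctrl.recognise(p,"ball1")[:6]: print(d["centre"],round(d["score"],2),p2w(p,d["centre"],37).round())
q,h=path(265)
print(q,path(330)[0],path(400)[0])
W=[(*q,100,h+180,1,2),(*q,13,h+180,1,4)]
for s in np.linspace(265,361,13)[1:]:
    q,h=path(s); W.append((*q,13,h+180,1,1))
plan(W)
```

```text
[484.9207483  179.67502788  97.62592233] 133.57059648642758
[479.7, 185.0] 0.85 [ 599. -420.   37.]
[266.0, 184.5] 0.73 [600. 157.  37.]
[330.8, 176.9] 0.17 [621. -18.  37.]
[485.93324783 178.90106894] [542.32683507 148.93296344] [609.71664704 161.65182727]
18 end [573.6 148.6  12.4] 188.3
[[0,0,0,0,0,-0.01,1.0],[0,0,0,0,0.01,0,1.0],[0,0,0,0,0,0.14,1.0],[0,0,0,0,0,0.15,1.0],[0,0,0,0,0,0.14,1.0],[0,0,0,0,0,0.15,1.0],[0,0,-0.1,-0.05,0,0,1.0],[0,0,-0.1,-0.05,0,0,1.0],[0,0,-0.11,-0.06,0,0,1.0],[0,0,-0.1,-0.05,0,0,1.0],[0,0,-0.1,-0.05,0.01,0,1.0],[0,0,-0.1,-0.06,0,0,1.0]]
[[0,0,-0.1,-0.05,0,0,1.0],[0,0,-0.11,-0.05,0,0,1.0],[0,0,-0.1,-0.06,0,0,1.0],[0,0,-0.1,-0.05,0.01,0,1.0],[0,0,-0.1,-0.05,0,0,1.0],[0,0,-0.1,-0.06,0,0,1.0]]
```

>>> {"fn": "step_arm", "kwargs": {
  "series": [
    [[0,0,0,0,0.01,0,1],[0,0,0,0,0,0.14,1],[0,0,0,0,0,0.15,1],[0,0,0,0,0,0.14,1],[0,0,0,0,0,0.14,1],[0,0,-0.1,-0.05,0,0,1],[0,0,-0.1,-0.05,0,0,1],[0,0,-0.11,-0.06,0,0,1],[0,0,-0.1,-0.05,0,0,1],[0,0,-0.1,-0.05,0.01,0,1],[0,0,-0.1,-0.06,0,0,1],[0,0,-0.1,-0.05,0,0,1]]
  ]
}}

```text
clock: 27.35
eef_pos: [533.2, 151.5, 12.8]
tool_rot: [-3.141, -0.002, 2.889]
force: [-9.2, 5.5, 5.2]
width: -0.2
gripper_force: 6.0
```

Run:
```python
from h import *
s=ctrl.read_state();e=s["eef_pos"];print(e,np.degrees(s["tool_rot"][2]),s["force"],path(321))
push(321,361,5,13)
```

```text
[533.17666763 151.45501186  12.75899524] 165.50241809234547 [-9.22550127  5.53288403  5.15979404] (array([533.52464681, 150.79490374]), np.float64(-14.522106789170385))
5 end [573.1 149.1  12.8] 188.5
[[0,0,-0.1,-0.06,0,0,1.0],[0,0,-0.1,-0.05,0,0,1.0],[0,0,-0.11,-0.05,0,0,1.0],[0,0,-0.1,-0.06,0,0,1.0],[0,0,-0.1,-0.05,0.01,0,1.0]]
```

>>> {"fn": "step_arm", "kwargs": {
  "series": [
    [[0,0,0,0,0,0,1]]
  ]
}}

```text
clock: 27.45
eef_pos: [533.3, 151.6, 12.7]
tool_rot: [3.141, -0.002, 2.887]
force: [-1.6, 1.2, 1.7]
width: 0.0
gripper_force: 1.2
```

Run:
```python
from h import *
s=ctrl.read_state();e=s["eef_pos"];print(e,s["force"])
p=ctrl.get_image("top");b=ctrl.get_image("side")
for q in (p,b):
 for d in ctrl.recognise(q,"ball1")[:4]: print(d["centre"],round(d["score"],2),p2w(q,d["centre"],35).round())
for s in (359,414): print(path(s)[0],w2p(p,np.array([*path(s)[0],37])),w2p(b,np.array([*path(s)[0],37])))
print(redblob(p,240,300,160,230),redblob(b,250,350,200,270))
```

```text
[533.342649   151.59526404  12.65912021] [-1.62575263  1.20069383  1.70779978]
[480.8, 185.1] 0.83 [ 599. -424.   35.]
[264.5, 170.5] 0.45 [639. 162.  35.]
[290.3, 243.0] 0.66 [629. 179.  35.]
[310.8, 231.7] 0.42 [580. 111.  35.]
[571.22039802 148.39956878] [269.17430501 195.05975948] [311.77679176 238.48650235]
[621.27182423 169.54492244] [261.59503265 176.7000152 ] [293.64963365 240.92083506]
((np.float64(273.22222222222223), np.float64(189.44444444444446)), (np.int64(270), np.int64(276), np.int64(186), np.int64(194)), 27) ((np.float64(310.03508771929825), np.float64(233.21052631578948)), (np.int64(304), np.int64(316), np.int64(230), np.int64(236)), 57)
```

>>> {"fn": "step_arm", "kwargs": {
  "series": [
    [[0,0,-0.1,-0.06,0,0,1],[0,0,-0.1,-0.05,0,0,1],[0,0,-0.11,-0.05,0,0,1],[0,0,-0.08,-0.04,0,0,1],[0,0,-0.05,-0.03,0,0,1],[0,0,0,0,0,0,1],[0,0,0,0,0,0,1],[0,0,0,0,0,0,1]]
  ]
}}

```text
clock: 28.45
eef_pos: [563.9, 148.7, 12.1]
tool_rot: [-3.142, -0.007, -3.05]
force: [-7.7, 2.7, 2.8]
width: -0.0
gripper_force: 3.9
```

Run:
```python
from h import *
s=ctrl.read_state();e=s["eef_pos"];print(e,s["force"])
p=ctrl.get_image("top");b=ctrl.get_image("side")
for q in (p,b):
 for d in ctrl.recognise(q,"ball1")[:4]: print(d["centre"],round(d["score"],2),p2w(q,d["centre"],33).round())
C=np.array([*tw(89,-64),32]);print(w2p(p,C),w2p(b,C),path(356))
e=s["eef_pos"]
plan([(e[0]-4,e[1]+1,e[2]+5,186,1,1),(e[0]-4,e[1]+1,110,186,1,3),(651.2,191.8,90,216.15,0,6)])
```

```text
[563.86344975 148.66007153  12.12826133] [-7.70494113  2.68305031  2.77660823]
[480.8, 187.0] 0.53 [ 594. -425.   33.]
[296.8, 237.4] 0.69 [617. 145.  33.]
[282.5, 249.4] 0.54 [646. 210.  33.]
[319.1, 288.6] 0.34 [520. 358.  33.]
[253.24449106 165.11945889] [280.91260481 245.98173583] (array([568.23915271, 148.06565048]), np.float64(5.531416040408425))
10 end [650.9 191.5  90.1] -143.7
[[0,0,-0.02,0.03,0.01,-0.03,1.0],[0,0,0,0,0,-0.21,1.0],[0,0,0,0,0,-0.21,1.0],[0,0,0,0,0,-0.2,1.0],[0,0,-0.11,-0.11,0.04,0.02,0],[0,0,-0.11,-0.11,0.02,0.02,0],[0,0,-0.11,-0.11,0.02,0.03,0],[0,0,-0.11,-0.11,0.01,0.02,0],[0,0,-0.12,-0.11,-0.01,0.02,0],[0,0,-0.11,-0.11,-0.01,0.02,0]]
```

>>> {"fn": "step_arm", "kwargs": {
  "series": [
    [[0,0,-0.02,0.03,0.01,-0.03,1],[0,0,0,0,0,-0.21,1],[0,0,0,0,0,-0.21,1],[0,0,0,0,0,-0.2,1],[0,0,-0.11,-0.11,0.04,0.02,0],[0,0,-0.11,-0.11,0.02,0.02,0],[0,0,-0.11,-0.11,0.02,0.03,0],[0,0,-0.11,-0.11,0.01,0.02,0],[0,0,-0.12,-0.11,-0.01,0.02,0],[0,0,-0.11,-0.11,-0.01,0.02,0],[0,0,0,0,0,0,0],[0,0,0,0,0,0,0]]
  ]
}}

```text
clock: 29.85
eef_pos: [654.9, 190.1, 90.6]
tool_rot: [-3.141, -0.0, -2.511]
force: [-1.5, -0.5, 0.4]
width: 85.4
gripper_force: 0.0
```

Run:
```python
from h import *
s=ctrl.read_state();e=s["eef_pos"];print(e,s["width"],s["force"])
b=ctrl.get_image("side")
for d in ctrl.recognise(b,"ball1")[:4]: print(d["centre"],round(d["score"],2),p2w(b,d["centre"],33).round())
plan([(650.7,191.3,90,216.15,0,1),(650.7,191.3,20,216.15,0,4),(650.7,191.3,-1,216.15,0,3)])
```

```text
[654.8784652  190.11889909  90.61267598] 85.41003504662201 [-1.54913796 -0.52543161  0.44496108]
[282.1, 249.0] 0.62 [647. 209.  33.]
[294.7, 237.8] 0.46 [622. 148.  33.]
[317.5, 284.9] 0.26 [526. 345.  33.]
8 end [ 6.502e+02  1.907e+02 -6.000e-01] -143.8
[[0,0,0,0.02,0.02,0.01,0],[0,0,0,0,0,0.12,0],[0,0,0,0,0,0.11,0],[0,0,0,0,0,0.12,0],[0,0,0,0,0,0.11,0],[0,0,0,0,0,0.05,0],[0,0,0,0,0,0.05,0],[0,0,0,0,0,0.04,0]]
```

>>> {"fn": "step_arm", "kwargs": {
  "series": [
    [[0,0,0,0.02,0.02,0.01,0],[0,0,0,0,0,0.12,0],[0,0,0,0,0,0.11,0],[0,0,0,0,0,0.12,0],[0,0,0,0,0,0.11,0],[0,0,0,0,0,0.05,0],[0,0,0,0,0,0.05,0],[0,0,0,0,0,0.04,0],[0,0,0,0,0,0,0],[0,0,0,0,0,0,0]]
  ]
}}

```text
clock: 30.95
eef_pos: [651.1, 191.7, -0.4]
tool_rot: [-3.141, 0.001, -2.509]
force: [0.4, 0.4, -0.0]
width: 85.3
gripper_force: 0.0
```

>>> {"fn": "step_arm", "kwargs": {
  "series": [
    [[0,0,0,0,0,0,1],[0,0,0,0,0,0,1],[0,0,0,0,0,0,1],[0,0,0,0,0,0,1],[0,0,0,0,0,0,1],[0,0,0,0,0,0,1],[0,0,0,0,0,0,1]]
  ]
}}

```text
clock: 31.65
eef_pos: [649.6, 194.8, 1.0]
tool_rot: [3.138, 0.002, -2.507]
force: [-4.6, 2.1, 7.8]
width: 51.3
gripper_force: 60.8
```

>>> {"fn": "step_arm", "kwargs": {
  "series": [
    [[0,0,0,0,0,-0.05,1],[0,0,0,0,0,-0.15,1],[0,0,0,0,0,-0.2,1],[0,0,0,0,0,-0.25,1],[0,0,0,0,0,-0.2,1],[0,0,0,0,0,0,1],[0,0,0,0,0,0,1]]
  ]
}}

```text
clock: 32.35
eef_pos: [651.3, 190.9, 127.7]
tool_rot: [-3.14, 0.001, -2.51]
force: [-1.4, 0.3, -1.2]
width: 51.3
gripper_force: 62.5
```

Run:
```python
from h import *
s=ctrl.read_state();e=s["eef_pos"];print(e,s["width"],s["force"])
b=ctrl.get_image("side")
for d in ctrl.recognise(b,"ball1")[:4]: print(d["centre"],round(d["score"],2),p2w(b,d["centre"],33).round())
t=SEAT[1]-21.5*BX
plan([(*t,118,182.25,1,18)])
```

```text
[651.32860039 190.87258794 127.66565282] 51.28483501929313 [-1.41246254  0.31955588 -1.22120611]
[348.8, 173.9] 0.72 [ 499. -305.   33.]
[327.5, 157.5] 0.71 [ 597. -439.   33.]
[276.3, 211.3] 0.67 [709.  10.  33.]
[297.1, 236.8] 0.52 [616. 141.  33.]
18 end [ 572.2 -326.   118.1] -178.0
[[0,0,0.04,0.14,-0.14,0,1.0],[0,0,0.04,0.13,-0.14,0.01,1.0],[0,0,0.05,0.13,-0.14,0,1.0],[0,0,0.04,0.12,-0.15,0,1.0],[0,0,0.04,0.11,-0.16,0,1.0],[0,0,0.04,0.11,-0.16,0.01,1.0],[0,0,0.04,0.11,-0.16,0,1.0],[0,0,0.05,0.1,-0.16,0,1.0],[0,0,0.04,0.1,-0.17,0.01,1.0],[0,0,0.04,0.09,-0.17,0,1.0],[0,0,0.04,0.08,-0.18,0,1.0],[0,0,0.04,0.08,-0.17,0,1.0]]
[[0,0,0.05,0.07,-0.18,0.01,1.0],[0,0,0.04,0.07,-0.18,0,1.0],[0,0,0.04,0.06,-0.19,0,1.0],[0,0,0.04,0.05,-0.18,0.01,1.0],[0,0,0.04,0.05,-0.19,0,1.0],[0,0,0.05,0.05,-0.19,0,1.0]]
```

>>> {"fn": "step_arm", "kwargs": {
  "series": [
    [[0,0,0.04,0.14,-0.14,0,1],[0,0,0.04,0.13,-0.14,0.01,1],[0,0,0.05,0.13,-0.14,0,1],[0,0,0.04,0.12,-0.15,0,1],[0,0,0.04,0.11,-0.16,0,1],[0,0,0.04,0.11,-0.16,0.01,1],[0,0,0.04,0.11,-0.16,0,1],[0,0,0.05,0.1,-0.16,0,1],[0,0,0.04,0.1,-0.17,0.01,1],[0,0,0.04,0.09,-0.17,0,1],[0,0,0.04,0.08,-0.18,0,1],[0,0,0.04,0.08,-0.17,0,1]]
  ]
}}

```text
clock: 33.65
eef_pos: [598.0, -153.7, 120.6]
tool_rot: [3.141, -0.003, -2.903]
force: [0.6, 0.5, -0.2]
width: 50.7
gripper_force: 62.5
```

>>> {"fn": "step_arm", "kwargs": {
  "series": [
    [[0,0,0.05,0.07,-0.18,0.01,1],[0,0,0.04,0.07,-0.18,0,1],[0,0,0.04,0.06,-0.19,0,1],[0,0,0.04,0.05,-0.18,0.01,1],[0,0,0.04,0.05,-0.19,0,1],[0,0,0.05,0.05,-0.19,0,1],[0,0,0,0,0,0,1],[0,0,0,0,0,0,1],[0,0,0,0,0,0,1]]
  ]
}}

```text
clock: 34.55
eef_pos: [572.9, -323.3, 118.3]
tool_rot: [3.14, -0.001, -3.104]
force: [-0.7, 1.0, -0.7]
width: 51.0
gripper_force: 62.6
```

Run:
```python
from h import *
s=ctrl.read_state();e=s["eef_pos"];print(e,s["width"],np.degrees(s["tool_rot"][2]))
t=SEAT[1]-21.5*BX; u=SEAT[1]-3.3*BX
plan([(*t,60,182.25,1,3),(*t,28,182.25,1,4),(*u,28,182.25,1,3)])
```

```text
[ 572.94117433 -323.28272049  118.312127  ] 50.97125425855676 -177.8546792882988
10 end [ 591.  -325.6   28.3] -177.9
[[0,0,0,0,-0.01,0.13,1.0],[0,0,0,0,0,0.13,1.0],[0,0,0,0,-0.01,0.13,1.0],[0,0,0,0,0,0.05,1.0],[0,0,0,0,0,0.06,1.0],[0,0,0,0,0,0.05,1.0],[0,0,0,0,0,0.05,1.0],[0,0,0,-0.04,0,0,1.0],[0,0,0,-0.04,0,0,1.0],[0,0,0,-0.04,0,0,1.0]]
```

>>> {"fn": "step_arm", "kwargs": {
  "series": [
    [[0,0,0,0,-0.01,0.13,1],[0,0,0,0,0,0.13,1],[0,0,0,0,-0.01,0.13,1],[0,0,0,0,0,0.05,1],[0,0,0,0,0,0.06,1],[0,0,0,0,0,0.05,1],[0,0,0,0,0,0.05,1],[0,0,0,0,0,0,1],[0,0,0,-0.04,0,0,1],[0,0,0,-0.04,0,0,1],[0,0,0,-0.04,0,0,1],[0,0,0,0,0,0,1]]
  ]
}}

```text
clock: 35.75
eef_pos: [593.0, -327.0, 29.8]
tool_rot: [-3.141, 0.002, -3.105]
force: [0.7, 1.3, -0.3]
width: 51.0
gripper_force: 62.6
```

>>> {"fn": "step_arm", "kwargs": {
  "series": [
    [[0,0,0,-0.01,0,0.02,1],[0,0,0,0,0,0.02,1],[0,0,0,0,0,0.01,1],[0,0,0,0,0,0,1],[0,0,0,0,0,0,1]]
  ]
}}

```text
clock: 36.25
eef_pos: [592.8, -327.4, 22.2]
tool_rot: [-3.141, 0.0, -3.106]
force: [-0.9, 1.0, 2.7]
width: 50.6
gripper_force: 63.1
```

>>> {"fn": "step_arm", "kwargs": {
  "series": [
    [[0,0,0,0,0.01,0,1],[0,0,0,0,0,0.01,1],[0,0,0,0,0,0,1],[0,0,0,0,0,0,0.25],[0,0,0,0,0,0,0.25],[0,0,0,0,0,0,0.2],[0,0,0,0,0,0,0.2],[0,0,0,0,0,0,0.2],[0,0,0,0,0,-0.1,0.2],[0,0,0,0,0,-0.2,0.2],[0,0,0,0,0,-0.2,0.2],[0,0,0,0,0,-0.2,0.2]]
  ]
}}

```text
clock: 37.45
eef_pos: [592.8, -325.8, 127.5]
tool_rot: [-3.141, 0.001, -3.106]
force: [0.3, -0.7, 0.1]
width: 68.2
gripper_force: 0.0
```

Run:
```python
from h import *
s=ctrl.read_state();e=s["eef_pos"];print(e,s["width"],np.degrees(s["tool_rot"][2]),s["force"])
b=ctrl.get_image("side");p=ctrl.get_image("top")
for k in(1,2): B=np.array([*SEAT[k],51]);print("expect",w2p(b,B),w2p(p,B))
for q in(b,p):
  for d in ctrl.recognise(q,"ball1")[:6]: print(d["centre"],round(d["score"],2),p2w(q,d["centre"],51).round())
print(redblob(p,230,300,160,230),redblob(b,250,350,200,270))
q,h=path(310)
plan([(*(e[:2]-[60,-60]),118,176,1,3),(*q,100,h+180,1,16)])
```

```text
[ 592.78729672 -325.79411503  127.53740665] 68.16462806104296 -177.9448816931197 [ 0.27642283 -0.66887226  0.10321989]
expect [324.65555565 165.38445496] [446.07473863 186.02871421]
expect [326.38116964 156.1136951 ] [478.75625776 184.47407024]
[325.2, 166.1] 0.67 [ 591. -319.   51.]
[298.2, 236.0] 0.63 [609. 163.  51.]
[327.1, 155.3] 0.49 [ 597. -421.   51.]
[475.4, 190.8] 0.55 [ 581. -403.   51.]
[263.6, 185.3] 0.53 [596. 162.  51.]
[446.3, 185.1] 0.47 [ 597. -326.   51.]
[440.6, 164.2] 0.28 [ 653. -312.   51.]
((np.float64(265.6217391304348), np.float64(183.48260869565217)), (np.int64(258), np.int64(274), np.int64(175), np.int64(192)), 230) ((np.float64(298.4453125), np.float64(237.1171875)), (np.int64(293), np.int64(307), np.int64(231), np.int64(247)), 128)
19 end [523.8 153.9 100.1] -200.9
[[0,0,0.04,0.13,0.14,0.02,1.0],[0,0,0.05,0.13,0.13,0.02,1.0],[0,0,0.04,0.14,0.13,0.02,1.0],[0,0,0.02,0.02,0.17,0.01,1.0],[0,0,0.03,0.01,0.18,0.01,1.0],[0,0,0.02,0.03,0.17,0,1.0],[0,0,0.02,0.02,0.18,0.01,1.0],[0,0,0.03,0.03,0.17,0.01,1.0],[0,0,0.02,0.03,0.17,0.01,1.0],[0,0,0.03,0.04,0.17,0,1.0],[0,0,0.02,0.04,0.17,0.01,1.0],[0,0,0.02,0.04,0.17,0.01,1.0]]
[[0,0,0.03,0.04,0.17,0.01,1.0],[0,0,0.02,0.05,0.17,0,1.0],[0,0,0.02,0.05,0.17,0.01,1.0],[0,0,0.03,0.06,0.17,0.01,1.0],[0,0,0.02,0.05,0.16,0.01,1.0],[0,0,0.02,0.06,0.17,0,1.0],[0,0,0.03,0.06,0.16,0.01,1.0]]
```

>>> {"fn": "step_arm", "kwargs": {
  "series": [
    [[0,0,0.04,0.13,0.14,0.02,1],[0,0,0.05,0.13,0.13,0.02,1],[0,0,0.04,0.14,0.13,0.02,1],[0,0,0.02,0.02,0.17,0.01,1],[0,0,0.03,0.01,0.18,0.01,1],[0,0,0.02,0.03,0.17,0,1],[0,0,0.02,0.02,0.18,0.01,1],[0,0,0.03,0.03,0.17,0.01,1],[0,0,0.02,0.03,0.17,0.01,1],[0,0,0.03,0.04,0.17,0,1],[0,0,0.02,0.04,0.17,0.01,1],[0,0,0.02,0.04,0.17,0.01,1]]
  ]
}}

```text
clock: 38.85
eef_pos: [525.3, -29.0, 105.0]
tool_rot: [-3.141, -0.002, 2.91]
force: [-0.5, 0.4, 0.4]
width: -0.2
gripper_force: 0.0
```

>>> {"fn": "step_arm", "kwargs": {
  "series": [
    [[0,0,0.03,0.04,0.17,0.01,1],[0,0,0.02,0.05,0.17,0,1],[0,0,0.02,0.05,0.17,0.01,1],[0,0,0.03,0.06,0.17,0.01,1],[0,0,0.02,0.05,0.16,0.01,1],[0,0,0.02,0.06,0.17,0,1],[0,0,0.03,0.06,0.16,0.01,1],[0,0,0,0,0,0,1],[0,0,0,0,0,0,1],[0,0,0,0,0,0,1]]
  ]
}}

```text
clock: 39.85
eef_pos: [522.7, 152.6, 97.8]
tool_rot: [-3.14, -0.001, 2.776]
force: [0.5, -0.9, 0.4]
width: 0.0
gripper_force: 0.0
```

Run:
```python
from h import *
s=ctrl.read_state();e=s["eef_pos"];print(e,np.degrees(s["tool_rot"][2]))
b=ctrl.get_image("side");print(redblob(b,250,350,200,270))
q,h=path(312)
W=[(*q,100,h+180,1,1),(*q,13,h+180,1,4)]
for s in np.linspace(312,416,16)[1:]:
    q,h=path(s); W.append((*q,13,h+180,1,1))
plan(W)
```

```text
[522.68777079 152.64485068  97.82234303] 159.0311687030866
((np.float64(298.4453125), np.float64(237.1171875)), (np.int64(293), np.int64(307), np.int64(231), np.int64(247)), 128)
20 end [622.8 170.   12.4] 216.1
[[0,0,-0.03,-0.01,0.01,-0.01,1.0],[0,0,0,0,0,0.14,1.0],[0,0,0,0,0,0.15,1.0],[0,0,0,0,0,0.14,1.0],[0,0,0,0,0,0.15,1.0],[0,0,-0.09,-0.05,0,0,1.0],[0,0,-0.09,-0.04,0,0,1.0],[0,0,-0.08,-0.05,0.01,0,1.0],[0,0,-0.09,-0.05,0,0,1.0],[0,0,-0.09,-0.04,0,0,1.0],[0,0,-0.09,-0.05,0,0,1.0],[0,0,-0.09,-0.04,0,0,1.0]]
[[0,0,-0.09,-0.05,0,0,1.0],[0,0,-0.08,-0.05,0.01,0,1.0],[0,0,-0.09,-0.04,0,0,1.0],[0,0,-0.09,-0.05,0,0,1.0],[0,0,-0.09,-0.04,0,0,1.0],[0,0,-0.09,-0.05,0,0,1.0],[0,0,-0.09,-0.05,0,0,1.0],[0,0,0,-0.04,0,0,1.0]]
```

>>> {"fn": "step_arm", "kwargs": {
  "series": [
    [[0,0,-0.03,-0.01,0.01,-0.01,1],[0,0,0,0,0,0.14,1],[0,0,0,0,0,0.15,1],[0,0,0,0,0,0.14,1],[0,0,0,0,0,0.14,1],[0,0,-0.09,-0.05,0,0,1],[0,0,-0.09,-0.04,0,0,1],[0,0,-0.08,-0.05,0.01,0,1],[0,0,-0.09,-0.05,0,0,1],[0,0,-0.09,-0.04,0,0,1],[0,0,-0.09,-0.05,0,0,1],[0,0,-0.09,-0.04,0,0,1]]
  ]
}}

```text
clock: 41.1
eef_pos: [571.5, 148.9, 14.3]
tool_rot: [-3.141, -0.003, -2.993]
force: [-5.2, 1.6, 3.7]
width: 0.4
gripper_force: 2.5
```

>>> {"fn": "step_arm", "kwargs": {
  "series": [
    [[0,0,-0.09,-0.05,0,0,1],[0,0,-0.08,-0.05,0.01,0,1],[0,0,-0.09,-0.04,0,0,1],[0,0,-0.09,-0.05,0,0,1],[0,0,-0.09,-0.04,0,0,1],[0,0,0,0,0,0,1],[0,0,0,0,0,0,1]]
  ]
}}

```text
clock: 41.8
eef_pos: [605.1, 160.0, 14.2]
tool_rot: [-3.142, -0.0, -2.653]
force: [-0.2, -1.0, -0.6]
width: 0.0
gripper_force: 0.0
```

Run:
```python
from h import *
s=ctrl.read_state();e=s["eef_pos"];print(e,np.degrees(s["tool_rot"][2]),s["force"],path(402))
b=ctrl.get_image("side");r=redblob(b,250,350,200,275);print(r,w2p(b,np.array([*tw(89,-64),32])))
push(402,415,2,12.5)
```

```text
[605.07995877 160.00643496  14.20224955] -151.98141560915585 [-0.18718685 -0.9525897  -0.5676422 ] (array([611.42527291, 162.69128112]), np.float64(31.887474616426296))
((np.float64(282.8068669527897), np.float64(244.931330472103)), (np.int64(275), np.int64(291), np.int64(237), np.int64(253)), 233) [280.91260481 245.98173583]
2 end [621.7 169.9  12.7] -143.9
[[0,0,-0.17,-0.09,0,0.01,1.0],[0,0,-0.01,-0.04,0,0,1.0]]
```

>>> {"fn": "step_arm", "kwargs": {
  "series": [
    [[0,0,-0.09,-0.04,0,0,1],[0,0,-0.08,-0.04,0,0,1],[0,0,0,-0.02,0,0,1],[0,0,0,0,0,0,1],[0,0,0,0,0,0,1],[0,0,0,0,0,0,1]]
  ]
}}

```text
clock: 42.45
eef_pos: [617.6, 168.4, 14.3]
tool_rot: [-3.141, -0.001, -2.518]
force: [-0.4, 0.8, 0.7]
width: -0.1
gripper_force: 0.0
```

Run:
```python
from h import *
s=ctrl.read_state();e=s["eef_pos"];print(e,np.degrees(s["tool_rot"][2]),s["force"],path(413))
b=ctrl.get_image("side");r=redblob(b,250,350,200,275);print(r)
plan([(e[0]-4,e[1]-3,e[2]+5,216.15,1,1),(e[0]-4,e[1]-3,100,216.15,1,2),(650.7,191.3,90,216.15,0,2)])
```

```text
[617.58245543 168.37254323  14.27366576] -144.24307699605595 [-0.43541164  0.77552824  0.74376297] (array([620.46437408, 168.95502393]), 36.15)
((np.float64(280.90557939914163), np.float64(246.94849785407726)), (np.int64(273), np.int64(289), np.int64(239), np.int64(255)), 233)
5 end [651.2 191.1  89.3] -143.8
[[0,0,-0.01,0.03,0,-0.03,1.0],[0,0,0,0,0,-0.27,1.0],[0,0,0,0,0,-0.27,1.0],[0,0,0,-0.15,0,0.03,0],[0,0,0,-0.15,-0.01,0.04,0]]
```

Red now at (280.9, 246.9): seated in the cup.

>>> {"fn": "step_arm", "kwargs": {
  "series": [
    [[0,0,-0.01,0.03,0,-0.03,1],[0,0,0,0,0,-0.27,1],[0,0,0,0,0,-0.27,1],[0,0,0,-0.15,0,0.03,0],[0,0,0,-0.15,-0.01,0.04,0],[0,0,0,0,0,0,0],[0,0,0,0,0,0,0],[0,0,0,0,0,0,0],[0,0,0,0,0,0,0]]
  ]
}}

```text
clock: 43.4
eef_pos: [650.9, 190.7, 89.3]
tool_rot: [-3.141, -0.001, -2.509]
force: [-0.4, -0.2, 0.6]
width: 84.7
gripper_force: 0.0
```

Run:
```python
from h import *
s=ctrl.read_state();e=s["eef_pos"];print(e,s["width"],s["force"])
plan([(650.7,191.3,90,216.15,0,1),(650.7,191.3,20,216.15,0,4),(650.7,191.3,-1,216.15,0,3)])
```

```text
[650.88080439 190.65636626  89.34616951] 84.69462626376138 [-0.43642785 -0.24927786  0.55123631]
8 end [650.9 190.7  -0.7] -143.8
[[0,0,0,0,0,0,0],[0,0,0,0,0,0.12,0],[0,0,0,0,0,0.11,0],[0,0,0,0,0,0.12,0],[0,0,0,0,0,0.11,0],[0,0,0,0,0,0.05,0],[0,0,0,0,0,0.04,0],[0,0,0,0,0,0.05,0]]
```

>>> {"fn": "step_arm", "kwargs": {
  "series": [
    [[0,0,0,0,0.01,0.12,0],[0,0,0,0,0,0.11,0],[0,0,0,0,0,0.12,0],[0,0,0,0,0,0.11,0],[0,0,0,0,0,0.05,0],[0,0,0,0,0,0.05,0],[0,0,0,0,0,0.04,0],[0,0,0,0,0,0,0],[0,0,0,0,0,0,0]]
  ]
}}

```text
clock: 44.3
eef_pos: [650.9, 192.8, -0.3]
tool_rot: [-3.141, 0.001, -2.509]
force: [0.9, 0.4, 0.0]
width: 85.6
gripper_force: 0.0
```

>>> {"fn": "step_arm", "kwargs": {
  "series": [
    [[0,0,0,0,0,0,1],[0,0,0,0,0,0,1],[0,0,0,0,0,0,1],[0,0,0,0,0,0,1],[0,0,0,0,0,0,1],[0,0,0,0,0,0,1],[0,0,0,0,0,0,1]]
  ]
}}

```text
clock: 45.0
eef_pos: [649.8, 195.2, 0.9]
tool_rot: [3.139, 0.001, -2.508]
force: [-3.0, 1.6, 7.7]
width: 50.9
gripper_force: 61.0
```

>>> {"fn": "step_arm", "kwargs": {
  "series": [
    [[0,0,0,0,0,-0.05,1],[0,0,0,0,0,-0.15,1],[0,0,0,0,0,-0.2,1],[0,0,0,0,0,-0.25,1],[0,0,0,0,0,-0.2,1],[0,0,0,0,0,0,1],[0,0,0,0,0,0,1]]
  ]
}}

```text
clock: 45.7
eef_pos: [651.1, 192.1, 127.7]
tool_rot: [-3.14, 0.001, -2.51]
force: [-1.6, -0.4, -0.9]
width: 50.7
gripper_force: 62.5
```

Run:
```python
from h import *
s=ctrl.read_state();e=s["eef_pos"];print(e,s["width"],s["force"])
b=ctrl.get_image("side");print(redblob(b,250,350,180,275))
t=SEAT[0]-21.5*BX
plan([(*t,118,182.25,1,15)])
```

```text
[651.11823919 192.12370161 127.73069607] 50.669800648861504 [-1.6410713 -0.4001435 -0.9285467]
((np.float64(276.28125), np.float64(208.28125)), (np.int64(271), np.int64(282), np.int64(199), np.int64(217)), 160)
15 end [ 568.3 -236.9  117.4] -177.5
[[0,0,0.05,0.14,-0.13,0,1.0],[0,0,0.05,0.14,-0.14,0.01,1.0],[0,0,0.05,0.13,-0.14,0,1.0],[0,0,0.05,0.13,-0.15,0,1.0],[0,0,0.05,0.11,-0.15,0.01,1.0],[0,0,0.05,0.12,-0.16,0,1.0],[0,0,0.05,0.1,-0.16,0.01,1.0],[0,0,0.05,0.11,-0.17,0,1.0],[0,0,0.05,0.09,-0.17,0,1.0],[0,0,0.05,0.09,-0.17,0.01,1.0],[0,0,0.05,0.08,-0.18,0,1.0],[0,0,0.05,0.07,-0.18,0,1.0]]
[[0,0,0.05,0.07,-0.18,0.01,1.0],[0,0,0.05,0.06,-0.19,0,1.0],[0,0,0.05,0.05,-0.18,0.01,1.0]]
```

>>> {"fn": "step_arm", "kwargs": {
  "series": [
    [[0,0,0.05,0.14,-0.13,0,1],[0,0,0.05,0.14,-0.14,0.01,1],[0,0,0.05,0.13,-0.14,0,1],[0,0,0.05,0.13,-0.15,0,1],[0,0,0.05,0.11,-0.15,0.01,1],[0,0,0.05,0.12,-0.16,0,1],[0,0,0.05,0.1,-0.16,0.01,1],[0,0,0.05,0.11,-0.17,0,1],[0,0,0.05,0.09,-0.17,0,1],[0,0,0.05,0.09,-0.17,0.01,1],[0,0,0.05,0.08,-0.18,0,1],[0,0,0.05,0.07,-0.18,0,1]]
  ]
}}

```text
clock: 46.95
eef_pos: [583.8, -152.2, 119.0]
tool_rot: [3.141, -0.003, -2.982]
force: [0.4, -0.7, -0.4]
width: 51.4
gripper_force: 62.5
```

>>> {"fn": "step_arm", "kwargs": {
  "series": [
    [[0,0,0.05,0.07,-0.18,0.01,1],[0,0,0.05,0.06,-0.19,0,1],[0,0,0.04,0.05,-0.18,0.01,1],[0,0,0,0,0,0,1],[0,0,0,0,0,0,1],[0,0,0,0,0,0,1],[0,0,0,0,0,0,1]]
  ]
}}

```text
clock: 47.65
eef_pos: [569.1, -234.2, 117.5]
tool_rot: [3.14, -0.0, -3.088]
force: [0.6, 0.3, -0.8]
width: 50.8
gripper_force: 62.5
```

Run:
```python
from h import *
s=ctrl.read_state();e=s["eef_pos"];print(e,s["width"],np.degrees(s["tool_rot"][2]))
t=SEAT[0]-21.5*BX; u=SEAT[0]-2.5*BX
plan([(*t,60,182.25,1,3),(*t,28,182.25,1,4),(*u,28,182.25,1,3)])
```

```text
[ 569.07109553 -234.20133339  117.48599308] 50.799990062567666 -176.90935094737574
10 end [ 587.2 -236.5   27.5] -177.8
[[0,0,0.01,0,-0.01,0.13,1.0],[0,0,0,0,0,0.13,1.0],[0,0,0.01,0,-0.01,0.12,1.0],[0,0,0,0,0,0.05,1.0],[0,0,0,0,0,0.06,1.0],[0,0,0,0,0,0.05,1.0],[0,0,0,0,0,0.06,1.0],[0,0,0,-0.04,0,0,1.0],[0,0,0,-0.04,0,0,1.0],[0,0,0,-0.04,0,0,1.0]]
```

>>> {"fn": "step_arm", "kwargs": {
  "series": [
    [[0,0,0.01,0,-0.01,0.13,1],[0,0,0,0,0,0.13,1],[0,0,0.01,0,0,0.12,1],[0,0,0,0,0,0.05,1],[0,0,0,0,0,0.06,1],[0,0,0,0,0,0.05,1],[0,0,0,0,0,0.05,1],[0,0,0,0,0,0,1],[0,0,0,-0.04,0,0,1],[0,0,0,-0.04,0,0,1],[0,0,0,-0.04,0,0,1],[0,0,0,0,0,0,1]]
  ]
}}

```text
clock: 48.85
eef_pos: [588.7, -236.6, 29.7]
tool_rot: [-3.142, 0.002, -3.105]
force: [-0.2, 0.8, -0.8]
width: 50.7
gripper_force: 62.5
```

>>> {"fn": "step_arm", "kwargs": {
  "series": [
    [[0,0,0,0,0,0.02,1],[0,0,0,0,0,0.02,1],[0,0,0,0,0,0.01,1],[0,0,0,0,0,0,1],[0,0,0,0,0,0,1]]
  ]
}}

```text
clock: 49.35
eef_pos: [586.7, -236.9, 21.7]
tool_rot: [3.142, -0.0, -3.106]
force: [1.1, -0.3, -1.7]
width: 51.0
gripper_force: 62.5
```

>>> {"fn": "step_arm", "kwargs": {
  "series": [
    [[0,0,0,0,0,0.01,1],[0,0,0,0,0,0,1],[0,0,0,0,0,0,1],[0,0,0,0,0,0,0.25],[0,0,0,0,0,0,0.25],[0,0,0,0,0,0,0.2],[0,0,0,0,0,0,0.2],[0,0,0,0,0,0,0.2],[0,0,0,0,0,-0.1,0.2],[0,0,0,0,0,-0.2,0.2],[0,0,0,0,0,-0.2,0.2],[0,0,0,0,0,-0.2,0.2]]
  ]
}}

```text
clock: 50.55
eef_pos: [587.0, -236.8, 127.5]
tool_rot: [-3.142, 0.001, -3.106]
force: [0.5, 0.3, -0.3]
width: 68.2
gripper_force: 0.0
```

>>> {"fn": "step_arm", "kwargs": {
  "series": [
    [[0,0,0,0.25,0.1,0,0.2],[0,0,0,0.25,0.25,0,0.2],[0,0,0,0,0.25,0,0.2],[0,0,0,0,0,0,0.2]]
  ]
}}

```text
clock: 50.95
eef_pos: [510.6, -145.9, 127.1]
tool_rot: [3.139, 0.001, -3.098]
force: [0.5, 1.1, -0.1]
width: 68.8
gripper_force: 0.0
```

Run:
```python
from h import *
s=ctrl.read_state();e=s["eef_pos"];print(e,s["width"],np.degrees(s["tool_rot"][2]),s["force"])
b=ctrl.get_image("side");p=ctrl.get_image("top")
for k in(0,1,2): B=np.array([*SEAT[k],51]);print("expect",w2p(b,B),w2p(p,B))
for q in(b,p):
  for d in ctrl.recognise(q,"ball1")[:6]: print(d["centre"],round(d["score"],2),p2w(q,d["centre"],51).round())
for q in(p,):
  for d in ctrl.recognise(q,"bobbin0")[:4]: print("bob",d["centre"],round(d["score"],2),p2w(q,d["centre"],14).round())
o=cv2.resize(p["img"][150:260,290:525,::-1],(800,375),interpolation=cv2.INTER_CUBIC)
cv2.imwrite("pics/v1.png",o)
```

```text
[ 510.63951066 -145.87083932  127.11284994] 68.7658628213103 -177.5302428101421 [ 0.47045627  1.10335974 -0.09483656]
expect [322.70069074 175.65431996] [412.93845045 187.54616465]
expect [324.65555565 165.38445496] [446.07473863 186.02871421]
expect [326.38116964 156.1136951 ] [478.75625776 184.47407024]
[327.2, 155.8] 0.65 [ 596. -416.   51.]
[325.7, 165.3] 0.57 [ 590. -327.   51.]
[477.0, 186.3] 0.66 [ 593. -407.   51.]
bob [328.2, 220.8] 0.74 [503. -12.  14.]
bob [328.9, 174.7] 0.74 [630. -14.  14.]
```

View pics/v1.png

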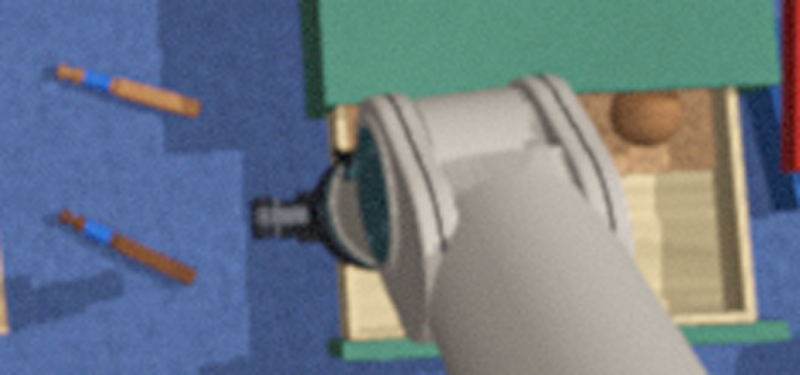

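Run:
```python
from h import *
plan([(626.6,-9,60,75,0.6,14)])
```

```text
14 end [626.   -8.7  59.6] -285.2
[[0,0,0.17,-0.06,0.07,0.03,0.6],[0,0,0.17,-0.05,0.07,0.03,0.6],[0,0,0.17,-0.03,0.08,0.03,0.6],[0,0,0.17,-0.03,0.08,0.04,0.6],[0,0,0.17,-0.01,0.09,0.03,0.6],[0,0,0.17,-0.01,0.09,0.03,0.6],[0,0,0.17,0.01,0.09,0.03,0.6],[0,0,0.17,0.02,0.08,0.03,0.6],[0,0,0.17,0.03,0.08,0.03,0.6],[0,0,0.17,0.04,0.08,0.03,0.6],[0,0,0.17,0.05,0.07,0.03,0.6],[0,0,0.17,0.06,0.06,0.04,0.6]]
[[0,0,0.17,0.07,0.06,0.03,0.6],[0,0,0.17,0.08,0.04,0.03,0.6]]
```

>>> {"fn": "step_arm", "kwargs": {
  "series": [
    [[0,0,0.17,-0.06,0.07,0.03,0.6],[0,0,0.17,-0.05,0.07,0.03,0.6],[0,0,0.17,-0.03,0.08,0.03,0.6],[0,0,0.17,-0.03,0.08,0.04,0.6],[0,0,0.17,-0.01,0.09,0.03,0.6],[0,0,0.17,-0.01,0.09,0.03,0.6],[0,0,0.17,0.01,0.09,0.03,0.6],[0,0,0.17,0.02,0.08,0.03,0.6],[0,0,0.17,0.03,0.08,0.03,0.6],[0,0,0.17,0.04,0.08,0.03,0.6],[0,0,0.17,0.05,0.07,0.03,0.6],[0,0,0.17,0.06,0.06,0.04,0.6]]
  ]
}}

```text
clock: 52.4
eef_pos: [609.8, -29.5, 68.0]
tool_rot: [3.141, 0.0, 1.568]
force: [0.5, -0.1, 0.2]
width: 34.4
gripper_force: 0.0
```

>>> {"fn": "step_arm", "kwargs": {
  "series": [
    [[0,0,0.17,0.07,0.06,0.03,0.6],[0,0,0.17,0.08,0.04,0.03,0.6],[0,0,0,0,0,0,0.6],[0,0,0,0,0,0,0.6],[0,0,0,0,0,0,0.6]]
  ]
}}

```text
clock: 52.9
eef_pos: [625.0, -8.7, 59.4]
tool_rot: [-3.141, 0.001, 1.309]
force: [0.6, -0.1, 1.2]
width: 34.1
gripper_force: 0.0
```

Run:
```python
from h import *
s=ctrl.read_state();e=s["eef_pos"];print(e,s["width"],np.degrees(s["tool_rot"][2]))
p=ctrl.get_image("top");b=ctrl.get_image("side")
for q in(p,b):
  for d in ctrl.recognise(q,"bobbin0")[:4]: print("bob",d["centre"],round(d["score"],2),p2w(q,d["centre"],10).round())
  for d in ctrl.recognise(q,"ball0")[:4]: print("ball",d["centre"],round(d["score"],2),p2w(q,d["centre"],51).round())
plan([(626.6,-9,60,75,0.6,1),(626.6,-9,5,75,0.6,3),(626.6,-9,-10,75,0.6,3)])
```

```text
[624.95287602  -8.7320336   59.40849112] 34.13122337796335 74.97918512021576
bob [448.0, 219.6] 0.2 [ 506. -341.   10.]
ball [480.7, 183.7] 0.77 [ 600. -418.   51.]
ball [410.9, 187.2] 0.74 [ 591. -231.   51.]
ball [445.3, 185.0] 0.53 [ 597. -323.   51.]
bob [300.8, 219.5] 0.5 [628.   9.  10.]
ball [325.0, 165.2] 0.51 [ 593. -327.   51.]
ball [261.3, 205.5] 0.51 [757.  12.  51.]
7 end [626.3  -9.4  -9.5] 74.9
[[0,0,0,-0.01,0.01,0,0.6],[0,0,0,0,0,0.12,0.6],[0,0,0,0,0,0.12,0.6],[0,0,0,0,0,0.12,0.6],[0,0,0,0,0,0.03,0.6],[0,0,0,0,0,0.04,0.6],[0,0,0,0,0,0.03,0.6]]
```

>>> {"fn": "step_arm", "kwargs": {
  "series": [
    [[0,0,0,0,0.01,0,0.6],[0,0,0,0,0,0.12,0.6],[0,0,0,0,0,0.12,0.6],[0,0,0,0,0,0.12,0.6],[0,0,0,0,0,0.03,0.6],[0,0,0,0,0,0.04,0.6],[0,0,0,0,0,0.03,0.6],[0,0,0,0,0,0,0.6],[0,0,0,0,0,0,0.6]]
  ]
}}

```text
clock: 54.1
eef_pos: [627.2, -7.5, -9.2]
tool_rot: [3.141, -0.0, 1.308]
force: [1.3, -0.4, 0.1]
width: 34.0
gripper_force: 0.0
```

>>> {"fn": "step_arm", "kwargs": {
  "series": [
    [[0,0,0,0,0,0,1],[0,0,0,0,0,0,1],[0,0,0,0,0,0,1],[0,0,0,0,0,0,1],[0,0,0,0,0,0,1],[0,0,0,0,0,0,1]]
  ]
}}

```text
clock: 54.7
eef_pos: [626.7, -7.5, -9.7]
tool_rot: [-3.142, -0.0, 1.308]
force: [0.1, -1.0, 0.0]
width: 0.0
gripper_force: 0.0
```

>>> {"fn": "step_arm", "kwargs": {
  "series": [
    [[0,0,0,0,0,-0.1,1],[0,0,0,0,0,-0.25,0.6],[0,0,0,0,0,-0.3,0.6],[0,0,0,-0.3,0.1,0,0.6],[0,0,0,-0.3,0.1,0,0.6],[0,0,0,-0.3,0,0,0.6],[0,0,0,0,0,0,0.6]]
  ]
}}

```text
clock: 55.4
eef_pos: [618.1, -156.7, 89.5]
tool_rot: [3.14, 0.007, 1.296]
force: [-0.9, -0.3, -0.2]
width: 34.3
gripper_force: 0.0
```

Run:
```python
from h import *
s=ctrl.read_state();e=s["eef_pos"];print(e,s["width"],np.degrees(s["tool_rot"][2]))
p=ctrl.get_image("top");b=ctrl.get_image("side")
for q in(p,b):
  for d in ctrl.recognise(q,"bobbin0")[:4]: print("bob",d["centre"],round(d["score"],2),p2w(q,d["centre"],10).round())
o=cv2.resize(p["img"][150:260,290:525,::-1],(800,375),interpolation=cv2.INTER_CUBIC)
o2=cv2.resize(b["img"][190:260,270:420,::-1],(480,224),interpolation=cv2.INTER_CUBIC)
o2=cv2.copyMakeBorder(o2,0,0,0,320,cv2.BORDER_CONSTANT)
cv2.imwrite("pics/v2.png",np.vstack([o,o2]))
```

```text
[ 618.13433534 -156.68516147   89.45534129] 34.30407100732151 74.2812758640152
bob [328.4, 177.5] 0.76 [623. -12.  10.]
bob [328.5, 220.8] 0.51 [503. -12.  10.]
bob [300.8, 214.3] 0.66 [634. -22.  10.]
bob [343.4, 219.1] 0.43 [492. -17.  10.]
```

View pics/v2.png

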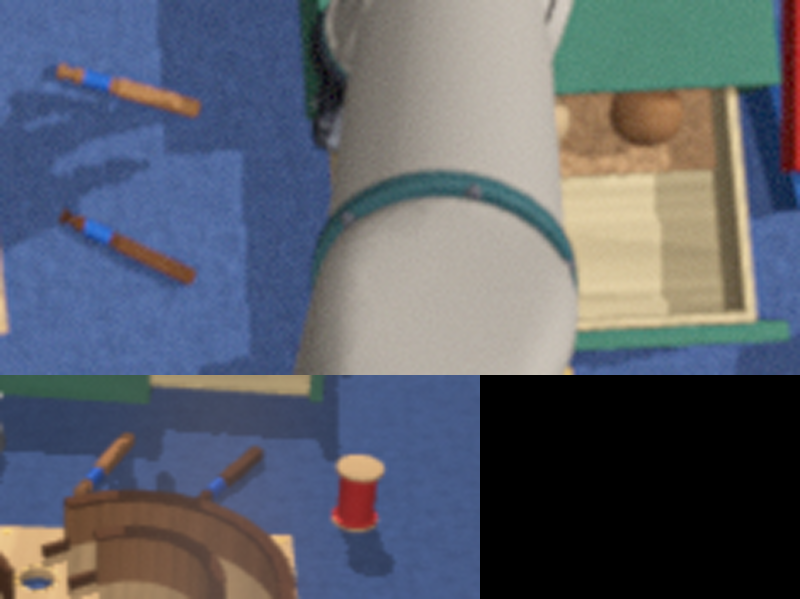

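>>> {"fn": "step_arm", "kwargs": {
  "series": [
    [[0,0,0,0.15,0,0,0.6],[0,0,0,0,0,0,0.6],[0,0,0,0,0,0,0.6],[0,0,0,0,0,0,0.6]]
  ]
}}

```text
clock: 56.0
eef_pos: [626.3, -124.2, 87.9]
tool_rot: [-3.142, 0.001, 1.309]
force: [-0.1, -0.4, 0.6]
width: 34.5
gripper_force: 0.0
```

Run:
```python
from h import *
s=ctrl.read_state();e=s["eef_pos"];print(e,s["width"],np.degrees(s["tool_rot"][2]))
p=ctrl.get_image("top")
f=lambda u,v:p2w(p,(290+u/3.404,150+v/3.409),14)
print(f(57,70),f(200,108),f(62,215),f(194,277))
plan([(626.6,-9,40,75,0.6,5),(626.6,-9,-10,75,0.6,4)])
```

```text
[ 626.31193115 -124.19736774   87.85443566] 34.540014013289806 74.98105046834762
[641.92037258  47.69061233  14.        ] [610.7772768  -68.58903562  14.        ] [523.84545214  43.32656191  14.        ] [474.13436781 -62.83112736  14.        ]
9 end [626.1  -9.6  -9.7] 74.9
[[0,0,0,0.15,-0.04,0.06,0.6],[0,0,0,0.15,-0.04,0.07,0.6],[0,0,0,0.15,-0.04,0.06,0.6],[0,0,0,0.15,-0.04,0.07,0.6],[0,0,0,0.14,-0.04,0.06,0.6],[0,0,0,0,0,0.08,0.6],[0,0,0,0,0,0.09,0.6],[0,0,0,0,0,0.08,0.6],[0,0,0,0,0,0.08,0.6]]
```

>>> {"fn": "step_arm", "kwargs": {
  "series": [
    [[0,0,0,0.15,-0.04,0.06,0.6],[0,0,0,0.15,-0.04,0.07,0.6],[0,0,0,0.15,-0.04,0.06,0.6],[0,0,0,0.15,-0.04,0.07,0.6],[0,0,0,0.14,-0.04,0.06,0.6],[0,0,0,0,0,0.08,0.6],[0,0,0,0,0,0.09,0.6],[0,0,0,0,0,0.08,0.6],[0,0,0,0,0,0.09,0.6],[0,0,0,0,0,0.02,0.6],[0,0,0,0,0,0.01,0.6],[0,0,0,0,0,0,0.6]]
  ]
}}

```text
clock: 57.25
eef_pos: [626.6, -9.3, -15.7]
tool_rot: [3.141, -0.0, 1.308]
force: [-0.1, -0.1, -0.3]
width: 34.0
gripper_force: 0.0
```

>>> {"fn": "step_arm", "kwargs": {
  "series": [
    [[0,0,0,0,0,0.02,0.6],[0,0,0,0,0,0,0.6],[0,0,0,0,0,0,0.6]]
  ]
}}

```text
clock: 57.55
eef_pos: [626.6, -8.8, -18.4]
tool_rot: [3.141, -0.0, 1.308]
force: [-0.5, 0.3, 0.1]
width: 33.9
gripper_force: 0.0
```

>>> {"fn": "step_arm", "kwargs": {
  "series": [
    [[0,0,0,0,0,0.02,0.6],[0,0,0,0,0,0,0.6],[0,0,0,0,0,0,0.6]]
  ]
}}

```text
clock: 57.85
eef_pos: [626.2, -8.9, -21.8]
tool_rot: [-3.141, 0.0, 1.308]
force: [0.1, -0.3, 0.2]
width: 34.2
gripper_force: 0.0
```

>>> {"fn": "step_arm", "kwargs": {
  "series": [
    [[0,0,0,0,0,0,0.8],[0,0,0,0,0,0,1],[0,0,0,0,0,0,1],[0,0,0,0,0,0,1],[0,0,0,0,0,0,1],[0,0,0,0,0,0,1]]
  ]
}}

```text
clock: 58.45
eef_pos: [626.6, -9.0, -21.4]
tool_rot: [3.141, -0.0, 1.308]
force: [-0.5, -0.8, 2.9]
width: 12.1
gripper_force: 61.7
```

```bash
cat >> h.py <<'E'
BAY=np.array([493.8,-329.6])
E
python3 - <<'E'
from h import *
t=BAY+70*BY
plan([(626.6,-9,90,75,1,4),(*t,90,92.25,1,9)],start=(626.4,-9,-22.0,74.95))
E
```

```text
13 end [ 490.8 -260.2   90.5] 92.0
[[0,0,0,0,0,-0.19,1.0],[0,0,0,0,0,-0.18,1.0],[0,0,0,0,0,-0.19,1.0],[0,0,0,0,0,-0.19,1.0],[0,0,-0.04,-0.21,-0.05,0,1.0],[0,0,-0.05,-0.2,-0.05,0,1.0],[0,0,-0.04,-0.2,-0.07,0,1.0],[0,0,-0.04,-0.2,-0.07,0,1.0],[0,0,-0.04,-0.2,-0.07,0,1.0],[0,0,-0.05,-0.19,-0.08,0,1.0],[0,0,-0.04,-0.19,-0.09,0,1.0],[0,0,-0.04,-0.19,-0.1,0,1.0]]
[[0,0,-0.04,-0.19,-0.1,0,1.0]]
```

>>> {"fn": "step_arm", "kwargs": {
  "series": [
    [[0,0,0,0,0,-0.19,1],[0,0,0,0,0,-0.18,1],[0,0,0,0,0,-0.19,1],[0,0,0,0,0,-0.19,1],[0,0,-0.04,-0.21,-0.05,0,1],[0,0,-0.05,-0.2,-0.05,0,1],[0,0,-0.04,-0.2,-0.07,0,1],[0,0,-0.04,-0.2,-0.07,0,1],[0,0,-0.04,-0.2,-0.07,0,1],[0,0,-0.05,-0.19,-0.08,0,1],[0,0,-0.04,-0.19,-0.09,0,1],[0,0,-0.04,-0.19,-0.1,0,1]]
  ]
}}

```text
clock: 59.65
eef_pos: [504.8, -232.4, 90.5]
tool_rot: [-3.141, -0.0, 1.577]
force: [-0.2, -0.4, -0.2]
width: 11.9
gripper_force: 61.2
```

>>> {"fn": "step_arm", "kwargs": {
  "series": [
    [[0,0,-0.04,-0.19,-0.1,0,1],[0,0,0,0,0,0,1],[0,0,0,0,0,0,1],[0,0,0,0,0,0,1]]
  ]
}}

```text
clock: 60.05
eef_pos: [491.3, -258.9, 90.6]
tool_rot: [3.141, -0.001, 1.608]
force: [1.2, 1.0, -0.2]
width: 12.1
gripper_force: 61.2
```

Run:
```python
from h import *
s=ctrl.read_state();e=s["eef_pos"];print(e,s["width"],np.degrees(s["tool_rot"][2]))
b=ctrl.get_image("side")
for d in ctrl.recognise(b,"bobbin0")[:4]: print("bob",d["centre"],round(d["score"],2))
print(w2p(b,np.array([e[0],e[1],e[2]+28])))
t=BAY+70*BY
plan([(*t,40,92.25,1,2),(*t,3,92.25,1,4)])
```

```text
[ 491.31574769 -258.85654255   90.58018925] 12.113562787912425 92.11920970356302
bob [348.5, 159.1] 0.44
[351.10989891 158.42311884]
6 end [ 491.5 -260.1    3.6] 92.2
[[0,0,0,0,0,0.17,1.0],[0,0,0,-0.01,0,0.17,1.0],[0,0,0,0,0,0.06,1.0],[0,0,0,0,0,0.06,1.0],[0,0,0,0,0,0.06,1.0],[0,0,0,0,0,0.06,1.0]]
```

>>> {"fn": "step_arm", "kwargs": {
  "series": [
    [[0,0,0,0,0,0.17,1],[0,0,0,-0.01,0,0.17,1],[0,0,0,0,0,0.06,1],[0,0,0,0,0,0.06,1],[0,0,0,0,0,0.06,1],[0,0,0,0,0,0.06,1],[0,0,0,0,0,0.02,1],[0,0,0,0,0,0,1],[0,0,0,0,0,0,1],[0,0,0,0,0,0,1]]
  ]
}}

```text
clock: 61.15
eef_pos: [491.1, -261.9, 1.2]
tool_rot: [3.141, 0.0, 1.606]
force: [0.8, -0.2, 0.1]
width: 11.8
gripper_force: 61.2
```

Nearly down; lower 1.5 mm, release, and rise.

>>> {"fn": "step_arm", "kwargs": {
  "series": [
    [[0,0,0,0,0,0.01,1],[0,0,0,0,0,0,1],[0,0,0,0,0,0,0.7],[0,0,0,0,0,0,0.6],[0,0,0,0,0,0,0.6],[0,0,0,0,0,0,0.6],[0,0,0,0,0,-0.1,0.6],[0,0,0,0,0,-0.2,0.6],[0,0,0,0,0,-0.3,0.6],[0,0,0,0,0,0,0.6]]
  ]
}}

```text
clock: 62.15
eef_pos: [494.7, -263.8, 95.3]
tool_rot: [3.132, 0.005, 1.606]
force: [0.2, -0.8, 1.6]
width: 34.6
gripper_force: 0.0
```

Run:
```python
from h import *
s=ctrl.read_state();e=s["eef_pos"];print(e,s["width"],np.degrees(s["tool_rot"][2]),s["force"])
b=ctrl.get_image("side");p=ctrl.get_image("top")
for q in(b,p):
  for d in ctrl.recognise(q,"bobbin0")[:4]: print("bob",d["centre"],round(d["score"],2),p2w(q,d["centre"],10).round(),p2w(q,d["centre"],30).round())
plan([(499,-9.8,40,65,0.6,9)])
```

```text
[ 494.65760001 -263.7610643    95.34692125] 34.56457849382075 92.02771992600805 [ 0.24784821 -0.81737638  1.6490612 ]
bob [329.6, 220.8] 0.58 [503. -15.  10.] [502. -15.  30.]
bob [416.2, 222.4] 0.45 [ 499. -253.   10.] [ 498. -248.   30.]
9 end [499.3  -9.4  39.7] 65.1
[[0,0,0.07,0.19,0.01,0.04,0.6],[0,0,0.06,0.18,0.01,0.03,0.6],[0,0,0.07,0.19,-0.01,0.04,0.6],[0,0,0.07,0.18,-0.02,0.04,0.6],[0,0,0.06,0.19,-0.02,0.03,0.6],[0,0,0.07,0.18,-0.04,0.04,0.6],[0,0,0.07,0.18,-0.04,0.04,0.6],[0,0,0.06,0.18,-0.06,0.03,0.6],[0,0,0.07,0.18,-0.06,0.04,0.6]]
```

>>> {"fn": "step_arm", "kwargs": {
  "series": [
    [[0,0,0.07,0.19,0.01,0.04,0.6],[0,0,0.06,0.18,0.01,0.03,0.6],[0,0,0.07,0.19,-0.01,0.04,0.6],[0,0,0.07,0.18,-0.02,0.04,0.6],[0,0,0.06,0.19,-0.02,0.03,0.6],[0,0,0.07,0.18,-0.04,0.04,0.6],[0,0,0.07,0.18,-0.04,0.04,0.6],[0,0,0.06,0.18,-0.06,0.03,0.6],[0,0,0.07,0.18,-0.06,0.04,0.6],[0,0,0,0,0,0,0.6],[0,0,0,0,0,0,0.6],[0,0,0,0,0,0,0.6]]
  ]
}}

```text
clock: 63.55
eef_pos: [499.3, -10.9, 39.4]
tool_rot: [-3.141, 0.001, 1.134]
force: [0.4, -0.7, -0.1]
width: 34.1
gripper_force: 0.0
```

Run:
```python
from h import *
s=ctrl.read_state();e=s["eef_pos"];print(e,s["width"],np.degrees(s["tool_rot"][2]),s["force"])
b=ctrl.get_image("side");p=ctrl.get_image("top")
for q in(b,p):
  for d in ctrl.recognise(q,"bobbin0")[:4]: print("bob",d["centre"],round(d["score"],2),p2w(q,d["centre"],10).round(),p2w(q,d["centre"],30).round())
plan([(499,-9.8,40,65,0.6,1),(499,-9.8,-10,65,0.6,4),(499,-9.8,-22,65,0.6,4)])
```

```text
[499.3295172  -10.91736405  39.35875477] 34.054350838953845 64.99085218290098 [ 0.35942094 -0.65434276 -0.08305861]
bob [341.3, 220.7] 0.62 [498.  -6.  10.] [496.  25.  30.]
bob [440.7, 223.6] 0.8 [ 495. -321.   10.] [ 495. -314.   30.]
bob [412.3, 189.8] 0.29 [ 589. -245.   10.] [ 586. -240.   30.]
9 end [498.5 -10.2 -21.6] 64.9
[[0,0,0,0,-0.01,0,0.6],[0,0,0,0,0,0.08,0.6],[0,0,0,0,0,0.09,0.6],[0,0,0,0,0,0.08,0.6],[0,0,0,0,0,0.08,0.6],[0,0,0,0,0,0.02,0.6],[0,0,0,0,0,0.02,0.6],[0,0,0,0,0,0.02,0.6],[0,0,0,0,0,0.02,0.6]]
```

>>> {"fn": "step_arm", "kwargs": {
  "series": [
    [[0,0,0,0,0,0.08,0.6],[0,0,0,0,0,0.09,0.6],[0,0,0,0,0,0.08,0.6],[0,0,0,0,0,0.08,0.6],[0,0,0,0,0,0.02,0.6],[0,0,0,0,0,0.02,0.6],[0,0,0,0,0,0.02,0.6],[0,0,0,0,0,0.02,0.6],[0,0,0,0,0,0,0.6]]
  ]
}}

```text
clock: 64.65
eef_pos: [499.8, -9.7, -21.8]
tool_rot: [-3.142, -0.0, 1.135]
force: [0.4, -1.1, -0.9]
width: 34.2
gripper_force: 0.0
```

>>> {"fn": "step_arm", "kwargs": {
  "series": [
    [[0,0,0,0,0,0,0.8],[0,0,0,0,0,0,1],[0,0,0,0,0,0,1],[0,0,0,0,0,0,1],[0,0,0,0,0,0,1]]
  ]
}}

```text
clock: 65.15
eef_pos: [500.0, -9.7, -21.3]
tool_rot: [3.141, -0.0, 1.135]
force: [-1.5, 0.2, 6.1]
width: 12.0
gripper_force: 60.8
```

Run:
```python
from h import *
p=ctrl.get_image("top")
for d in ctrl.recognise(p,"bobbin0")[:4]: print("bob",d["centre"],round(d["score"],2),p2w(p,d["centre"],30).round())
o=cv2.resize(p["img"][165:265,375:530,::-1],(775,500),interpolation=cv2.INTER_CUBIC)
cv2.imwrite("pics/v3.png",o)
```

```text
bob [446.2, 183.9] 0.72 [ 603. -332.   30.]
bob [442.8, 223.9] 0.49 [ 494. -320.   30.]
bob [414.4, 189.2] 0.47 [ 588. -246.   30.]
```

View pics/v3.png

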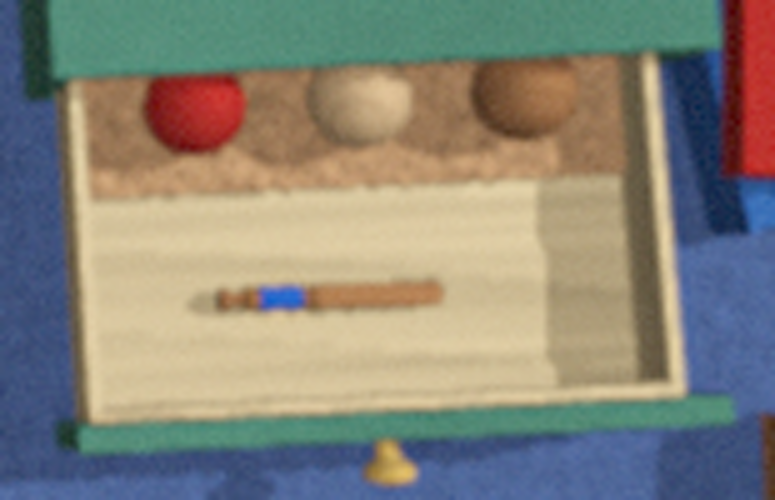

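Run:
```python
from h import *
t=BAY+22*BX-75*BY; print(t)
plan([(500,-9.7,90,65,1,4),(*t,92,92.25,1,13)],start=(499.8,-9.7,-22.0,65))
```

```text
[ 518.7299 -403.6754]
17 end [ 518.6 -403.    92. ] 92.4
[[0,0,0,0,0,-0.19,1.0],[0,0,0,0,0,-0.18,1.0],[0,0,0,0,0,-0.19,1.0],[0,0,0,0,0,-0.19,1.0],[0,0,-0.05,-0.18,0.09,0,1.0],[0,0,-0.04,-0.18,0.09,0,1.0],[0,0,-0.05,-0.19,0.08,0,1.0],[0,0,-0.05,-0.19,0.08,0,1.0],[0,0,-0.04,-0.19,0.06,0,1.0],[0,0,-0.05,-0.19,0.06,0,1.0],[0,0,-0.05,-0.19,0.06,-0.01,1.0],[0,0,-0.04,-0.2,0.04,0,1.0]]
[[0,0,-0.05,-0.2,0.04,0,1.0],[0,0,-0.05,-0.2,0.03,0,1.0],[0,0,-0.04,-0.2,0.03,0,1.0],[0,0,-0.05,-0.2,0.01,0,1.0],[0,0,-0.05,-0.2,0.01,0,1.0]]
```

>>> {"fn": "step_arm", "kwargs": {
  "series": [
    [[0,0,0,0,0,-0.19,1],[0,0,0,0,0,-0.18,1],[0,0,0,0,0,-0.19,1],[0,0,0,0,0,-0.19,1],[0,0,-0.05,-0.18,0.09,0,1],[0,0,-0.04,-0.18,0.09,0,1],[0,0,-0.05,-0.19,0.08,0,1],[0,0,-0.05,-0.19,0.08,0,1],[0,0,-0.04,-0.19,0.06,0,1],[0,0,-0.05,-0.19,0.06,0,1],[0,0,-0.05,-0.19,0.06,-0.01,1],[0,0,-0.04,-0.2,0.04,0,1]]
  ]
}}

```text
clock: 66.45
eef_pos: [511.7, -252.9, 92.3]
tool_rot: [3.141, -0.0, 1.428]
force: [0.8, 0.0, -0.4]
width: 12.3
gripper_force: 60.1
```

>>> {"fn": "step_arm", "kwargs": {
  "series": [
    [[0,0,-0.05,-0.2,0.04,0,1],[0,0,-0.05,-0.2,0.03,0,1],[0,0,-0.04,-0.2,0.03,0,1],[0,0,-0.05,-0.2,0.01,0,1],[0,0,-0.05,-0.2,0.01,0,1],[0,0,0,0,0,0,1],[0,0,0,0,0,0,1],[0,0,0,0,0,0,1]]
  ]
}}

```text
clock: 67.25
eef_pos: [519.1, -401.2, 91.9]
tool_rot: [-3.141, -0.002, 1.615]
force: [0.4, 0.9, -0.0]
width: 12.3
gripper_force: 60.1
```

Run:
```python
from h import *
s=ctrl.read_state();e=s["eef_pos"];print(e,s["width"],np.degrees(s["tool_rot"][2]))
t=BAY+22*BX-75*BY
plan([(*t,40,92.25,1,2),(*t,3,92.25,1,4)])
```

```text
[ 519.10434762 -401.16590802   91.87258528] 12.268312415402557 92.55286731701449
6 end [ 519.2 -404.2    3.4] 92.1
[[0,0,0,-0.01,0,0.17,1.0],[0,0,0.01,-0.01,0,0.18,1.0],[0,0,0,0,0,0.06,1.0],[0,0,0,0,0,0.06,1.0],[0,0,0,0,0,0.06,1.0],[0,0,0,0,0,0.06,1.0]]
```

>>> {"fn": "step_arm", "kwargs": {
  "series": [
    [[0,0,0,-0.01,0,0.17,1],[0,0,0.01,0,0,0.18,1],[0,0,0,0,0,0.06,1],[0,0,0,0,0,0.06,1],[0,0,0,0,0,0.06,1],[0,0,0,0,0,0.06,1],[0,0,0,0,0,0.02,1],[0,0,0,0,0,0,1],[0,0,0,0,0,0,1],[0,0,0,0,0,0,1]]
  ]
}}

```text
clock: 68.25
eef_pos: [519.4, -404.8, 1.4]
tool_rot: [3.141, 0.001, 1.606]
force: [-0.2, -0.2, -0.8]
width: 12.1
gripper_force: 60.1
```

>>> {"fn": "step_arm", "kwargs": {
  "series": [
    [[0,0,0,0,0,0.01,1],[0,0,0,0,0,0,1],[0,0,0,0,0,0,0.75],[0,0,0,0,0,0,0.72],[0,0,0,0,0,0,0.72],[0,0,0,0,0,0,0.72],[0,0,0,0,0,-0.1,0.72],[0,0,0,0,0,-0.2,0.72],[0,0,0,0,0,-0.3,0.72],[0,0,0,0,0,-0.1,0.72],[0,0,0,0,0,0,0.72],[0,0,0,0,0,0,1]]
  ]
}}

```text
clock: 69.45
eef_pos: [518.8, -404.2, 104.6]
tool_rot: [3.142, -0.0, 1.607]
force: [-0.6, -0.3, -0.1]
width: 10.5
gripper_force: 0.0
```

Run:
```python
from h import *
s=ctrl.read_state();e=s["eef_pos"];print(e,s["width"],np.degrees(s["tool_rot"][2]),s["force"],s["qpos"])
# panel outer face: mid
F=BAY-71.5*BX; print("front",F)
for k in(60,): 
  A=F-60*BX; print(A, np.hypot(*A))
plan([(430,-340,115,60,1,4),(*(F-55*BX),115,2.25,1,12)])
```

```text
[ 518.83812311 -404.23151625  104.56188611] 10.506512736474845 92.04878604444215 [-0.5966374  -0.29465046 -0.09392514] [ 0.58678002  0.75301481  0.05592099  1.58665059 -0.05326785  0.8033839
  0.70035905]
front [ 422.3572  -332.40995]
[ 362.4052  -334.76795] 493.3630603665444
16 end [ 367.7 -334.7  115.1] 2.0
[[0,0,0.18,0.11,-0.14,-0.02,1.0],[0,0,0.18,0.09,-0.16,-0.01,1.0],[0,0,0.17,0.07,-0.17,-0.02,1.0],[0,0,0.18,0.04,-0.18,-0.02,1.0],[0,0,0.11,-0.01,-0.03,0,1.0],[0,0,0.1,-0.02,-0.03,0,1.0],[0,0,0.11,-0.02,-0.03,0,1.0],[0,0,0.11,-0.02,-0.03,0,1.0],[0,0,0.11,-0.03,-0.02,0,1.0],[0,0,0.1,-0.02,-0.03,0,1.0],[0,0,0.11,-0.03,-0.02,0,1.0],[0,0,0.11,-0.03,-0.01,0,1.0]]
[[0,0,0.1,-0.03,-0.02,0,1.0],[0,0,0.11,-0.03,-0.01,0,1.0],[0,0,0.11,-0.04,-0.01,0,1.0],[0,0,0.11,-0.03,-0.01,0,1.0]]
```

Run:
```python
from h import *
F=BAY-71.5*BX
plan([(*(F-45*BX),104,92.25,1,5),(*(F-45*BX),48,92.25,1,3)])
```

```text
8 end [ 376.7 -334.3   47.6] 92.0
[[0,0,0,0.1,-0.19,0,1.0],[0,0,0,0.1,-0.18,0,1.0],[0,0,0,0.1,-0.19,0,1.0],[0,0,0,0.1,-0.18,0,1.0],[0,0,0,0.1,-0.19,0,1.0],[0,0,0,0,0,0.13,1.0],[0,0,0,0,0,0.12,1.0],[0,0,0,0,0,0.13,1.0]]
```

>>> {"fn": "step_arm", "kwargs": {
  "series": [
    [[0,0,0,0.1,-0.19,0,1],[0,0,0,0.1,-0.18,0,1],[0,0,0,0.1,-0.19,0,1],[0,0,0,0.1,-0.18,0,1],[0,0,0,0.1,-0.19,0,1],[0,0,0,0,0,0,1],[0,0,0,0,0,0.13,1],[0,0,0,0,0,0.12,1],[0,0,0,0,0,0.13,1],[0,0,0,0,0,0,1],[0,0,0,0,0,0,1],[0,0,0,0,0,0,1]]
  ]
}}

```text
clock: 70.65
eef_pos: [377.3, -334.7, 47.6]
tool_rot: [3.141, 0.0, 1.607]
force: [0.2, -0.5, 0.7]
width: -0.1
gripper_force: 0.0
```

Run:
```python
from h import *
s=ctrl.read_state();e=s["eef_pos"];print(e,s["width"],np.degrees(s["tool_rot"][2]),s["force"],s["qpos"])
b=ctrl.get_image("side");p=ctrl.get_image("top")
for q in(p,b):
  for n,z in(("bobbin0",30),("ball0",51)):
    for d in ctrl.recognise(q,n)[:4]: print(n,d["centre"],round(d["score"],2),p2w(q,d["centre"],z).round())
cv2.imwrite("pics/pre.png",cv2.resize(np.hstack([p["img"][150:280,365:525,::-1],b["img"][120:250,290:450,::-1]]),(800,325),interpolation=cv2.INTER_CUBIC))
```

```text
[ 377.3268326  -334.74076306   47.6389193 ] -0.13150062438685145 92.05031675606996 [ 0.17622536 -0.4528808   0.70432367] [ 0.64738512  0.67655879  0.03367779  2.05248814 -0.05260047  0.41282555
  0.75761154]
bobbin0 [472.9, 211.5] 0.77 [ 527. -402.   30.]
bobbin0 [441.7, 222.0] 0.77 [ 499. -317.   30.]
ball0 [411.1, 188.5] 0.63 [ 588. -232.   51.]
ball0 [447.9, 184.7] 0.5 [ 598. -330.   51.]
ball0 [178.7, 196.7] 0.32 [565. 388.  51.]
bobbin0 [350.9, 170.5] 0.72 [ 493. -342.   30.]
bobbin0 [344.6, 163.1] 0.46 [ 523. -405.   30.]
ball0 [328.7, 157.8] 0.61 [ 587. -398.   51.]
ball0 [321.8, 175.7] 0.58 [ 593. -236.   51.]
ball0 [348.8, 171.7] 0.5 [ 498. -287.   51.]
```

View pics/pre.png

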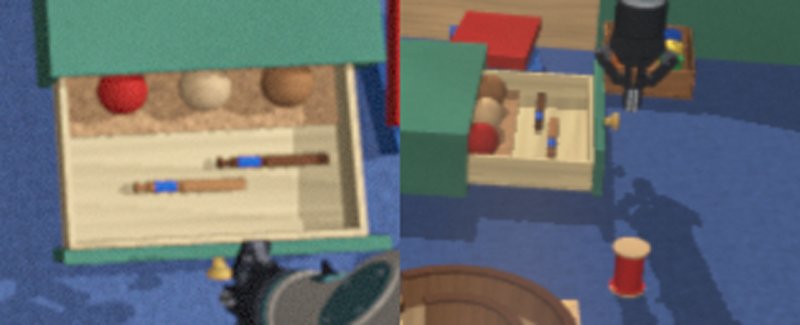

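>>> {"fn": "step_arm", "kwargs": {
  "series": [
    [[0,0,0,0,0.05,0,1],[0,0,0,0,0.05,0,1],[0,0,0,0,0.05,0,1],[0,0,0,0,0.02,0,1],[0,0,0,0,0.02,0,1],[0,0,0,0,0.02,0,1],[0,0,0,0,0.02,0,1],[0,0,0,0,0.02,0,1],[0,0,0,0,0.03,0,1],[0,0,0,0,0.03,0,1],[0,0,0,0,0.03,0,1],[0,0,0,0,0.03,0,1]]
  ]
}}

```text
clock: 72.15
eef_pos: [432.8, -332.4, 47.2]
tool_rot: [-3.142, -0.0, 1.607]
force: [-1.4, 0.6, -0.2]
width: 0.1
gripper_force: 0.6
```

Run:
```python
from h import *
s=ctrl.read_state();e=s["eef_pos"];print(e,s["force"])
b=ctrl.get_image("side");p=ctrl.get_image("top")
for q in(p,b):
  for n,z in(("bobbin0",30),("ball0",51)):
    for d in ctrl.recognise(q,n)[:4]: print(n,d["centre"],round(d["score"],2),p2w(q,d["centre"],z).round())
```

```text
[ 432.80875439 -332.36362962   47.22000542] [-1.38828323  0.63109039 -0.16987197]
bobbin0 [472.6, 203.2] 0.76 [ 550. -402.   30.]
bobbin0 [441.3, 210.3] 0.55 [ 531. -317.   30.]
bobbin0 [438.4, 205.0] 0.52 [ 545. -310.   30.]
ball0 [411.1, 183.7] 0.62 [ 600. -232.   51.]
bobbin0 [341.6, 174.0] 0.49 [ 526. -305.   30.]
bobbin0 [314.9, 282.7] 0.37 [534. 334.  30.]
```

>>> {"fn": "step_arm", "kwargs": {
  "series": [
    [[0,0,0,0,0.04,0,1],[0,0,0,0,0.04,0,1],[0,0,0,0,0.04,0,1],[0,0,0,0,0.04,0,1],[0,0,0,0,0.04,0,1],[0,0,0,0,0.04,0,1],[0,0,0,0,0.04,0,1],[0,0,0,0,0.04,0,1],[0,0,0,0,0.04,0,1],[0,0,0,0,0.04,0,1],[0,0,0,0,0.04,0,1],[0,0,0,0,0.04,0,1]]
  ]
}}

```text
clock: 73.65
eef_pos: [504.8, -329.6, 47.2]
tool_rot: [-3.141, -0.0, 1.607]
force: [-0.2, 1.2, 0.4]
width: 0.0
gripper_force: 0.6
```

>>> {"fn": "step_arm", "kwargs": {
  "series": [
    [[0,0,0,0,0.04,0,1],[0,0,0,0,0.04,0,1],[0,0,0,0,0.04,0,1],[0,0,0,0,0.04,0,1],[0,0,0,0,0.04,0,1],[0,0,0,0,0.04,0,1],[0,0,0,0,0.04,0,1],[0,0,0,0,0.03,0,1],[0,0,0,0,0.03,0,1],[0,0,0,0,0.03,0,1]]
  ]
}}

```text
clock: 74.65
eef_pos: [560.1, -327.9, 47.3]
tool_rot: [-3.141, -0.0, 1.606]
force: [-1.8, 1.1, -0.5]
width: 0.2
gripper_force: 0.6
```

>>> {"fn": "step_arm", "kwargs": {
  "series": [
    [[0,0,0,0,0.03,0,1],[0,0,0,0,0.03,0,1],[0,0,0,0,0.03,0,1],[0,0,0,0,0.03,0,1],[0,0,0,0,0.02,0,1],[0,0,0,0,0.02,0,1],[0,0,0,0,0.02,0,1],[0,0,0,0,0.02,0,1],[0,0,0,0,0.02,0,1],[0,0,0,0,0.02,0,1]]
  ]
}}

```text
clock: 75.65
eef_pos: [580.8, -327.0, 47.1]
tool_rot: [-3.115, -0.006, 1.603]
force: [-34.1, 4.4, 26.3]
width: -0.0
gripper_force: 17.2
```

>>> {"fn": "step_arm", "kwargs": {
  "series": [
    [[0,0,0,0,0.02,0,1],[0,0,0,0,0.02,0,1],[0,0,0,0,0.02,0,1],[0,0,0,0,0,0,1]]
  ]
}}

```text
clock: 76.05
eef_pos: [580.4, -326.9, 47.1]
tool_rot: [-3.099, -0.01, 1.6]
force: [-46.3, 7.2, 37.6]
width: -0.1
gripper_force: 24.1
```

>>> {"fn": "step_arm", "kwargs": {
  "series": [
    [[0,0,0,0,-0.05,0,1],[0,0,0,0,-0.15,0,1],[0,0,0,0,-0.2,0,1],[0,0,0,0,-0.1,-0.2,1],[0,0,0,0,-0.2,-0.2,1],[0,0,0,0.2,-0.3,0,1],[0,0,0,0,0,0,1],[0,0,0,0,0,0,1]]
  ]
}}

```text
clock: 76.85
eef_pos: [456.9, -303.7, 107.9]
tool_rot: [3.141, 0.0, 1.606]
force: [1.6, -1.3, -0.7]
width: -0.2
gripper_force: 0.0
```

Run:
```python
from h import *
s=ctrl.read_state();print(s["eef_pos"],s["force"])
p=ctrl.get_image("top");b=ctrl.get_image("side")
h=cv2.cvtColor(p["img"],cv2.COLOR_RGB2HSV)
for c in(400,415,430,470,490,500):
    print(c,[(r,*map(int,h[r,c])) for r in range(172,196)])
for n,z in(("drawer",87),("front",87),("cabinet",100),("ball0",51),("bobbin0",30)):
    for q in(p,b): print(n,[(d["centre"],round(d["score"],2)) for d in ctrl.recognise(q,n)[:3]])
for d in(0,5,10,20,27):
    F=BAY-71.5*BX+(200-d)*BX; print(d,[w2p(p,np.array([*(F+k*BY),87]))[1].round(1) for k in(90,-120)])
```

```text
[ 456.87848194 -303.7236109   107.87622228] [ 1.58237197 -1.29416738 -0.72136048]
400 [(172, 79, 99, 154), (173, 80, 100, 158), (174, 80, 104, 154), (175, 79, 96, 157), (176, 80, 99, 155), (177, 79, 100, 158), (178, 80, 98, 154), (179, 79, 101, 134), (180, 77, 89, 118), (181, 79, 97, 123), (182, 79, 99, 149), (183, 80, 104, 150), (184, 80, 101, 157), (185, 80, 100, 151), (186, 78, 98, 115), (187, 36, 95, 86), (188, 21, 55, 92), (189, 113, 84, 116), (190, 109, 128, 135), (191, 111, 119, 137), (192, 110, 124, 136), (193, 111, 116, 132), (194, 112, 127, 129), (195, 112, 115, 131)]
415 [(172, 79, 93, 157), (173, 80, 101, 152), (174, 80, 105, 155), (175, 79, 95, 158), (176, 80, 103, 156), (177, 79, 104, 159), (178, 79, 105, 150), (179, 79, 96, 127), (180, 78, 95, 129), (181, 79, 99, 147), (182, 80, 100, 156), (183, 79, 100, 156), (184, 80, 102, 150), (185, 76, 97, 121), (186, 33, 66, 100), (187, 21, 26, 126), (188, 111, 29, 124), (189, 110, 112, 125), (190, 110, 129, 134), (191, 110, 118, 136), (192, 111, 127, 131), (193, 111, 125, 135), (194, 111, 124, 134), (195, 110, 131, 140)]
430 [(1
[... 1919 characters left out ...]
128, 140), (191, 111, 122, 138), (192, 111, 126, 138), (193, 111, 131, 132), (194, 110, 122, 136), (195, 109, 123, 131)]
drawer [([448.5, 183.1], 0.88)]
drawer [([324.3, 166.0], 0.62), ([292.4, 169.7], 0.38), ([318.3, 287.7], 0.17)]
front [([448.7, 181.9], 0.98), ([311.0, 270.4], 0.49)]
front [([322.5, 168.0], 0.69)]
cabinet [([445.8, 137.8], 0.79)]
cabinet [([322.1, 167.3], 0.75), ([290.9, 168.4], 0.73)]
ball0 [([225.6, 207.0], 0.71)]
ball0 []
bobbin0 []
bobbin0 [([322.4, 166.0], 0.45)]
0 [np.float64(174.9), np.float64(171.8)]
5 [np.float64(176.8), np.float64(173.7)]
10 [np.float64(178.8), np.float64(175.6)]
20 [np.float64(182.6), np.float64(179.4)]
27 [np.float64(185.3), np.float64(182.1)]
```

Run:
```python
from h import *
p=ctrl.get_image("top");b=ctrl.get_image("side")
for n in("pincushion","spool_red","spool_white","pin_jar","tape_tin"):
    print(n,[[(d["centre"],round(d["score"],2)) for d in ctrl.recognise(q,n)[:1]] for q in(p,b)])
o=cv2.imread("pics/top0.png")[:,:,::-1]
d=cv2.absdiff(o,p["img"]).max(2)
print(p["img"][207,222:230].tolist(),d[195:220,212:240].mean(),d[195:220,212:240].max())
s=ctrl.read_state();print(s["eef_pos"],s["clock"])
print(redblob(p,280,340,240,300))
```

```text
pincushion [[([327.3, 125.2], 0.83)], [([259.9, 208.0], 0.73)]]
spool_red [[([309.3, 268.6], 0.69)], [([383.9, 225.2], 0.84)]]
spool_white [[([291.9, 117.7], 0.5)], [([248.0, 224.8], 0.71)]]
pin_jar [[([177.7, 199.4], 0.72)], [([303.3, 289.3], 0.97)]]
tape_tin [[([251.6, 124.4], 0.58)], [([238.6, 252.1], 0.82)]]
[[226, 196, 155], [225, 195, 156], [225, 197, 155], [222, 193, 150], [224, 193, 155], [222, 190, 148], [222, 194, 153], [222, 190, 148]] 8.085714285714285 16
[ 457.33475246 -303.87895228  107.33502186] 78.05h.py:56: RuntimeWarning: Mean of empty slice.
  v,u=np.nonzero(m); return (u.mean(),v.mean()),(u.min(),u.max(),v.min(),v.max()),len(u)
  ret = ret.dtype.type(ret / rcount)
Traceback (most recent call last):
  File "h.py", line 56, in redblob
    v,u=np.nonzero(m); return (u.mean(),v.mean()),(u.min(),u.max(),v.min(),v.max()),len(u)
                                                   ~~~~~^^
ValueError: zero-size array to reduction operation minimum which has no identity
```

```bash
python3 -c "
from cell import ctrl
print(ctrl.finish_job())"
```

```text
the job is handed in; nothing more can be done
None
```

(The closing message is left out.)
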